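Set the amber reference cell in the photometer's light path

ROBOT

A 7-joint arm with a two-finger parallel gripper is mounted at the origin on a cart in front of the work surface, level with it; the furniture and walls round the work are solid. World frame = base frame: x ahead of the robot, y to its left, z up, the work surface at z = 0. Lengths are in mm, angles in rad, forces in N, time in s.
With the tool pointing down it reaches from about 400 to 875 mm from the base axis. Payload 19.3 kg.
Tool frame: the origin (TCP) lies on the centre line of the jaws, within the pads' length; the fingertips stand bot.tip_reach ahead of it and the grasp point (between the pads) lies 5 mm behind it (bot.tip_reach is the distance from the TCP to the fingertips, in mm); z points along the fingers, y is the direction in which the jaws open and shut (so a half turn about z gives the same grasp; the last joint's range is limited). The gripper opens to 85 mm and grips with 20 to 120 N. Pads are 22 mm wide; open, the fingers measure 114 mm over their backs; the gripper's body (76 mm by 85 mm) begins 54 mm behind the grasp point. The pads swing forward as they close: fully open they stand 13 mm farther back than shut.
Start: joints at [-1.178, 0.521, -0.036, 1.599, 0.021, 1.021, -0.113], TCP at [279.051, 559.237, 245.291] pointing down, gripper open.
Joint ranges: [-2.91, 2.91], [-0.3, 2.13], [-1.5, 1.42], [0.17, 2.43], [-1.26, 4.41], [0.16, 1.93], [-2.52, 2.52]. Speed limits (rad/s): [1.89, 1.89, 2.39, 2.39, 3.01, 3.01, 3.01].

INTERFACE

Orientations are given as a 3x3 rotation matrix whose columns are the frame's x, y, z axes.
In Python, from bench import bot gives the robot as it stands.
- The arm moves only by the tool drive_tool, never from a script. Its argument "commands" is a list of rows, each an object of numbers: "dx", "dy", "dz": the shift along the tool's x, y, z in mm; "twist": the turn about the tool's z in rad. A call has 1 to 8 rows; each row shifts and turns the commanded pose from where the row before left it, along the tool's axes as they then stand; what a row does not reach is not made up. A row lasts 1/10 s, in which the tool goes at most 50 mm and 8.59 degrees, less where a joint would pass 70% of its speed; a pose out of reach is approached as far as the arm can. A call is refused whole if a number of a shift passes 50 or a number of a turn 0.15, either way. A call with a gripper value outside its range is refused whole. "claw" is the closure in counts, from 0 (fully open) to 255 (shut), set as the call begins (left out, the last holds). The fingers move at their own pace and stop on an object; "squeeze" is the grip in N (left out, the last holds). Time passes only in rows, so rows that do not move let the fingers close. It gives the time, the measured TCP pose, the force and the opening at its end, in the units of the state.
- bot.state(): the state, without advancing time (a new reading comes with each control period).
- bot.camera(name): name is "scene" or "top" or "wrist"; returns a dict with "image" (420x560x3 uint8, red, green, blue), "depth" (420x560 float32, mm along the optical axis (not along the pixel's ray), 0 where there is no reading), "intrinsics" (3x3 intrinsics, pixels), "cam_to_world" (4x4, takes a point from camera to world coordinates). Camera axes: x right, y down, z forward; pixel columns grow to the right and rows downward; lengths in mm; the calibration is good to about 2 mm. The wrist camera is an equidistant fisheye: a pixel r from the principal point sees the ray r / f radians off the axis. A picture is of the moment at which its call begins.
- bot.hand_in(): hands the job in, once; it reports no verdict.
The state is a dict: "t": time; "qpos": joint angles; "joint_vel": joint speeds; "joint_torque": joint torques, N m; "tool_pos": TCP position; "tcp_rot": TCP orientation; "force": force on the tool from outside, world axes, zero at the start; "moment": the same for the moment, N m; "opening": opening from 0.0 (shut) to 1.0 (fully open).
Only numpy, scipy, OpenCV 4.12 (cv2) and the standard library are available. Lean on these libraries where they do the work, as an engineer would, in place of code of your own. Each camera call takes 0.05 s, during which the arm holds its last target.

TASK

Take the amber reference cell with the black cap out of its stand, touching only its white frosted sides and never its clear faces, and press it fully down into the sprung well of the photometer's pulled-out sample drawer, with its clear faces turned to the lamp and detector at the instrument's two sides. Then push the drawer gently all the way home, so that the cell stands in the light path. Never force the glass, and leave the blue cell, the beaker and the orange bottle as they are.

Things in the scene. Friction and masses are not known exactly. Their poses are not given: they have to be found in the camera images.
- photometer: Fixed pale grey photometer; hood 150 deep (x) x 144 wide (y) x 108 high. Origin on the worktop under the middle of the hood's front face; x points into the hood, y to its left, z up. The drawer slides along x through a tunnel (y -32 to 32, up to z 84) and stays where left (3 N friction). Glass or robot against the instrument or its drawer must never exceed 40 N.
- load_spot (a point): Point fixed on the photometer, 88 in front of the hood (x = -88, y = 0), at z = 41, the height of the drawer block's top. The drawer is NOT measured: it starts pulled out with its well centre anywhere within 18 mm of this point along the photometer's x, y = 0 (out-stop at x = -112). Block: dark, from 30 in front of the well centre to 27 behind it, 54 wide in y.
- well_floor (a point): Point fixed on the photometer 26 below load_spot (z = 15): height of the well's floor. Well: 27 wide in y; in x from 14.5 in front of its centre to 12.5 behind. Lead-in slope round the mouth 2 wide, 3 deep. A leaf spring on the front side, met 6 to 12 below the block top, bears with 3 to 5 N and sets the cell on the well centre; pressing in takes up to about 10 N.
- knob_spot (a point): Point fixed on the photometer at x = -33, y = 0, z = 52: where the outer end of the drawer's black pull knob (26 diameter, axis along x) is when the drawer is fully home against its stop. The knob's end is always 105 in front of the well centre; the drawer's upright front panel (outer face 75 in front of the well centre, 6 thick, 88 wide, z 12 to 86) carries it.
- lamp_side (a point): Middle of the lamp barrel on the hood's left side (photometer x = 72, y = 72, z = 34). The light beam runs from here along the photometer's y, under the orange line on the roof, to the detector barrel at the opposite side.
- beam_seat (a point): Point in the photometer where the middle of the amber cell's underside stands when the cell is seated and the drawer is home: 72 behind the hood's front face, y = 0, 15 above the worktop. Axes as the photometer.
- stand: Fixed pale grey cell stand 52 (x) x 124 (y) x 16 high; origin on the worktop under its centre. Two square sockets at y = +32 and -32, 27 wide, floors 6 above the worktop (10 deep). The balance standing between it and the photometer has a clear glass draught shield 232 high over its rear two thirds: carry the cell past in front of it.
- amber_cell: The cell to load: solid amber glass standard 25 x 25, glass 56 high, with a round black cap 21 diameter on top (64 overall), about 90 g. Origin at the middle of its underside, z up. Clear polished faces look along its +y and -y, white frosted faces along its +x and -x. Starts upright in one of the stand's two sockets, its axes along the stand's (either socket).
- amber_cell_clear_a: The amber cell's clear face on +y (plate 19 x 47 mm, origin at its centre, 29.5 above the cell's underside); not to be touched by the fingers.
- amber_cell_clear_b: The amber cell's clear face on -y, likewise.
- blue_cell: The other cell, same shape and size, blue glass with a white cap, in the stand's other socket; to be left standing there.
- beaker: Small empty clear beaker 45 x 44 x 57 mm, origin at the middle of its underside; to be left alone.
- bottle_orange: Small bottle with orange contents and white cap, 36 x 36 x 75 mm, origin at the middle of its underside; to be left alone.

How it is judged:
By the outcome, as a careful person would: the job done as asked, in the order asked, and still so for the second after the job is handed in, with the robot touching nothing.
It also fails if it takes over 72 s, if anything falls off the work surface, if the arm or the gripper's body presses on something with over 40 N, if the wrist force passes 120 N, or if a joint passes its speed limit or range.

## Working session

There is one attempt and no reset: what is moved stays moved. The work goes in short steps, Python scripts to look and compute and a tool call to move; the robot and the scene stay as the last step left them, time stands still between calls to the robot, and variables do not carry over. Pictures are saved under pics/ and viewed, and the job is handed in when it is done.

Besides the shell and the picture viewer there is one more tool, called after ">>>" by a JSON object that holds its "name" and its "arguments". drive_tool: Moves the arm, as the interface text tells. Its arguments: {"type":"object","properties":{"commands":{"type":"array","items":{"type":"object","properties":{"dx":{"type":"number"},"dy":{"type":"number"},"dz":{"type":"number"},"twist":{"type":"number"}}}},"claw":{"type":"number"},"squeeze":{"type":"number"}},"required":["commands"]}

```bash
ls; mkdir -p pics
cat > h.py <<'E'
import numpy as np, cv2
from bench import bot
def shot(n,f):
    c=bot.camera(n); np.savez('pics/'+f+'.npz',**{k:np.array(v) for k,v in c.items()}); cv2.imwrite('pics/'+f+'.png',c['image'][:,:,::-1]); return c
def P(f,u,v,z=None):
    c=np.load('pics/'+f+'.npz');K=c['intrinsics'];T=c['cam_to_world']
    r=np.array([(u-K[0,2])/K[0,0],(v-K[1,2])/K[1,1],1.0])
    if z is None:
        d=c['depth'][int(round(v)),int(round(u))]; return T[:3,:3]@(r*d)+T[:3,3]
    w=T[:3,:3]@r; return T[:3,3]+w*(z-T[2,3])/w[2]
E
python3 - <<'E'
from h import *
for n in('scene','top'):
    c=shot(n,n+'0');print(c['intrinsics'],c['cam_to_world'])
s=bot.state();print(s,bot.tip_reach)
E
```

```text
pics
[[458.23298217   0.         274.0142712 ]
 [  0.         458.23298217 217.41939493]
 [  0.           0.           1.        ]] [[-5.38771454e-01 -3.30456201e-01  7.74934849e-01 -4.75682252e+02]
 [-8.42407993e-01  2.01926197e-01 -4.99574404e-01  5.67559518e+02]
 [ 8.60781272e-03 -9.21967738e-01 -3.87171016e-01  5.88301830e+02]
 [ 0.00000000e+00  0.00000000e+00  0.00000000e+00  1.00000000e+00]]
[[514.16025512   0.         279.25698256]
 [  0.         514.16025512 206.72473622]
 [  0.           0.           1.        ]] [[ 2.35021658e-02 -9.97013686e-01  7.35619393e-02  4.48573766e+02]
 [-9.99692411e-01 -2.28547624e-02  9.63033149e-03 -1.11784843e+02]
 [-7.92033164e-03 -7.37656461e-02 -9.97244152e-01  1.47550201e+03]
 [ 0.00000000e+00  0.00000000e+00  0.00000000e+00  1.00000000e+00]]
{'t': 0.1, 'qpos': array([-1.17821202,  0.52194723, -0.03632173,  1.59992381,  0.0211535 ,
        1.02108465, -0.11281424]), 'joint_vel': array([-0.0009655 , -0.00064595,  0.00110743, -0.00034169,  0.00031377,
        0.00019056, -0.00068912]), 'joint_torque': array([ 2.99473417e-03, -9.28486848e+01,  1.98419921e+00, -3.70523286e+01,
        1.82328501e-02,  5.52233614e-03, -7.48539424e-05]), 'tool_pos': array([278.92447376, 559.0052441 , 244.7975392 ]), 'tcp_rot': array([[-8.94788400e-01,  4.46490258e-01, -4.10283223e-04],
       [ 4.46490445e-01,  8.94787958e-01, -8.90564205e-04],
       [-3.05117536e-05, -9.80054060e-04, -9.99999519e-01]]), 'force': array([0.12849348, 0.20707821, 0.50289517]), 'moment': array([ 0.01591738, -0.05736023,  0.00641145]), 'opening': 0.9979572017680546} 14.0
```

View pics/scene0.png

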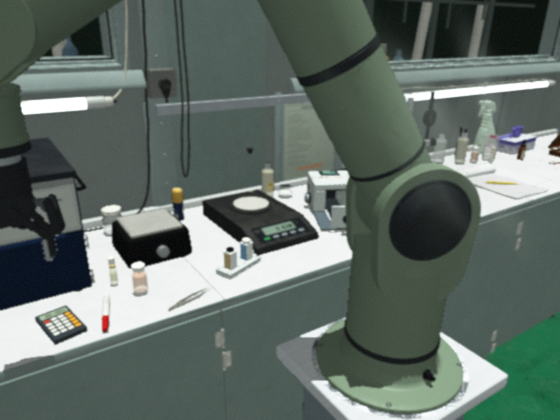

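View pics/top0.png

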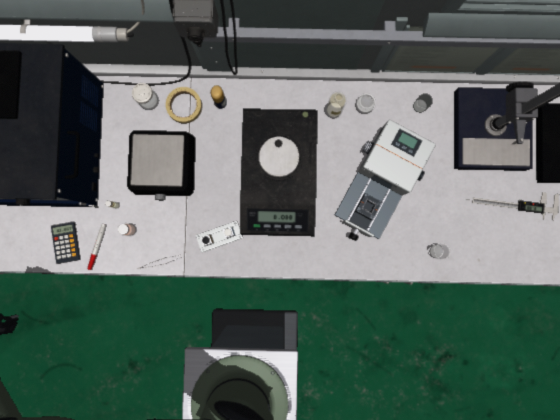

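The top view shows the stand at about (220,236), with the black-capped cell in its left socket at (206,240). The photometer is at (395,160) with its drawer pulled out toward (352,235). I'll enlarge these regions.

Run:
```python
import cv2
a=cv2.imread('pics/top0.png')
cv2.imwrite('pics/ph0.png',cv2.resize(a[110:245,320:450],None,fx=4.4,fy=4.4,interpolation=cv2.INTER_CUBIC))
cv2.imwrite('pics/st0.png',cv2.resize(a[210:260,185:255],None,fx=10,fy=10,interpolation=cv2.INTER_CUBIC))
```

```text
(no output)
```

View pics/ph0.png

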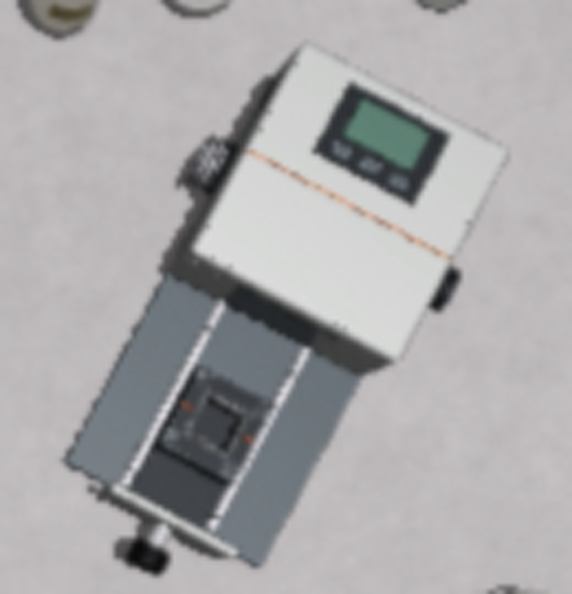

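View pics/st0.png

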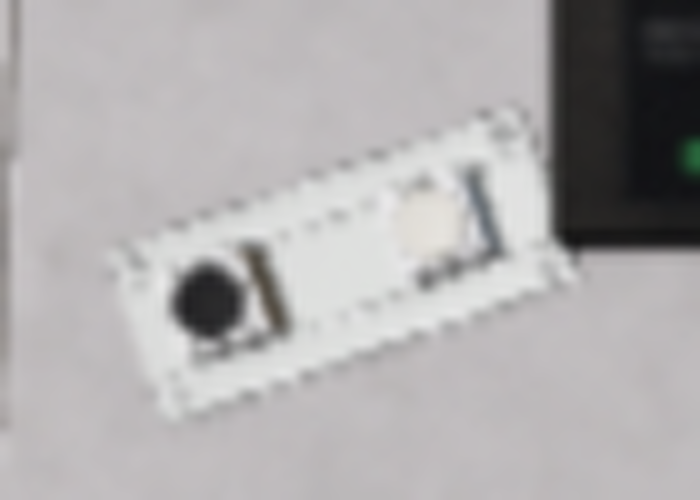

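Run:
```python
from h import *
np.set_printoptions(precision=1,suppress=True)
f='top0'
def s(u,v):return 185+(u+.5)/10-.5,210+(v+.5)/10-.5
def p(u,v):return 320+(u+.5)/4.4-.5,110+(v+.5)/4.4-.5
for n,q,z in[('st TL',(115,255),16),('TR',(520,105),16),('BR',(575,285),16),('BL',(175,415),16),('cap',(208,301),70),('wcap',(425,222),70)]:
    print(n,P(f,*s(*q),z),P(f,*s(*q)))
for n,q,z in[('hoodTL',(308,43),108),('TR',(508,152),108),('BR',(396,362),108),('BL',(192,255),108),('well',(217,424),41),('knob',(142,553),52),('lineL',(250,152),108),('lineR',(447,256),108),('dotL',(186,406),41),('dotR',(249,440),41),('blkTL',(200,368),41),('blkBR',(232,478),41),('blkBL',(160,440),41),('blkTR',(272,412),41)]:
    print(n,P(f,*p(*q),z),P(f,*p(*q)))
for n,q in[('balTL',(243,108)),('balBR',(316,235)),('beaker?',(437,250)),('bottle?',(126,228)),('b2',(337,104)),('b3',(217,96)),('edge',(240,275))]:
    print(n,P(f,*q))
```

```text
st TL [470.2 136.5  16. ] [470.2 136.9  14.2]
TR [515.5  22.8  16. ] [516.1  24.    2.7]
BR [464.8   5.7  16. ] [464.9   6.8   2.4]
BL [425.4 117.9  16. ] [425.5 117.1  21. ]
cap [457.5 101.5  70. ] [457.5 102.2  65.2]
wcap [480.4  42.9  70. ] [480.4  43.   68.5]
hoodTL [ 792.3 -390.5  108. ] [ 820.5 -413.3   -3.9]
TR [ 727.4 -512.8  108. ] [ 728.5 -514.4  102.6]
BR [ 597.1 -445.3  108. ] [ 608.9 -471.8   -0.6]
BL [ 659.7 -321.   108. ] [ 661.3 -322.6   98. ]
well [ 562.2 -348.4   41. ] [ 564.7 -353.5   10.1]
knob [ 479.1 -300.4   52. ] [ 478.9 -299.2   61.5]
lineL [ 724.  -355.7  108. ] [ 724.4 -356.1  105.7]
lineR [ 662.6 -475.9  108. ] [ 663.3 -477.2  103.3]
dotL [ 573.2 -328.6   41. ] [ 573.1 -328.3   42.7]
dotR [ 552.5 -368.8   41. ] [ 552.6 -369.1   39.2]
blkTL [ 597.7 -337.2   41. ] [ 597.4 -336.7   44.1]
blkBR [ 528.1 -358.2   41. ] [ 527.7 -357.1   47.8]
blkBL [ 551.2 -312.4   41. ] [ 551.2 -312.3   41.3]
blkTR [ 570.7 -383.2   41. ] [ 570.6 -382.9   42.3]
balTL [827.4   9.8  62.1]
balBR [ 478.6 -204.5    2.7]
beaker? [ 444.  -549.6    2.6]
bottle? [484.  317.2  79.5]
b2 [ 825.4 -246.   129.8]
b3 [846.1  77.1 110.2]
edge [359.6  10.   -2.2]
```

>>> {"name": "drive_tool", "arguments": {"commands": [{"dx": -34, "dy": -31}, {"dx": -34, "dy": -31}, {"dx": -34, "dy": -31}, {"dx": -34, "dy": -31}, {"dx": -34, "dy": -31}, {"dx": -34, "dy": -31}, {"dx": -34, "dy": -31}, {"dx": -34, "dy": -31}]}}

```text
invalid input at $.commands[0]: expected keys dx, dy, dz, twist
```

>>> {"name": "drive_tool", "arguments": {"commands": [{"dx": -30, "dy": -27}, {"dx": -31, "dy": -27}, {"dx": -30, "dy": -27}, {"twist": 0.148}, {"twist": 0.148}, {"twist": 0.148}, {"twist": 0.148}, {"twist": 0.148}]}}

```text
invalid input at $.commands[0]: expected keys dx, dy, dz, twist
```

Run:
```python
from h import *
np.set_printoptions(precision=4,suppress=True)
c=shot('wrist','w0')
print(bot.state(),c['intrinsics'],c['cam_to_world'])
```

```text
{'t': 0.15, 'qpos': array([-1.1782,  0.5218, -0.0363,  1.5999,  0.0212,  1.0211, -0.1128]), 'joint_vel': array([-0.0023, -0.0031, -0.0021, -0.0016,  0.0002,  0.0003,  0.0013]), 'joint_torque': array([  0.0022, -92.7391,   1.9805, -37.0057,   0.0179,   0.0062,
        -0.    ]), 'tool_pos': array([278.9424, 559.0498, 244.885 ]), 'tcp_rot': array([[-0.8948,  0.4464, -0.0003],
       [ 0.4464,  0.8948, -0.0007],
       [-0.0001, -0.0008, -1.    ]]), 'force': array([-0.0948, -0.7231, -0.0535]), 'moment': array([-0.0198, -0.0746,  0.0242]), 'opening': 1.000602053568841} [[325.1923   0.     281.9606]
 [  0.     325.1923 209.3285]
 [  0.       0.       1.    ]] [[  0.4461   0.8485   0.2846 205.2024]
 [  0.895   -0.4223  -0.1438 596.9406]
 [ -0.0018   0.3189  -0.9478 373.2686]
 [  0.       0.       0.       1.    ]]
```

View pics/w0.png

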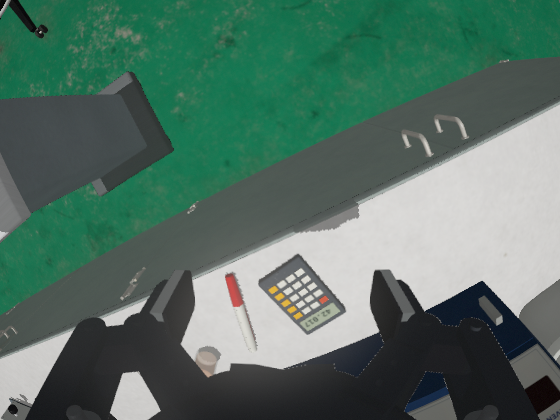

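The picture shows the open fingers, with the pads at about (180,310) and (385,300) and the bench edge in view. Every row needs all four keys, so I'll move again with those.

>>> {"name": "drive_tool", "arguments": {"commands": [{"dx": -34, "dy": -31, "dz": 0, "twist": 0}, {"dx": -34, "dy": -31, "dz": 0, "twist": 0}, {"dx": -34, "dy": -31, "dz": 0, "twist": 0}, {"dx": -34, "dy": -31, "dz": 0, "twist": 0}, {"dx": -34, "dy": -31, "dz": 0, "twist": 0}, {"dx": -34, "dy": -31, "dz": 0, "twist": 0}, {"dx": -34, "dy": -31, "dz": 0, "twist": 0}, {"dx": -34, "dy": -31, "dz": 0, "twist": 0}]}}

```text
t: 0.95
tool_pos: [412.0, 214.1, 245.4]
tcp_rot: [[-0.895, 0.446, 0.0], [0.446, 0.895, 0.0], [-0.0, 0.0, -1.0]]
force: [1.1, -0.1, -0.6]
opening: 0.997
```

>>> {"name": "drive_tool", "arguments": {"commands": [{"dx": -30, "dy": -27, "dz": 0, "twist": 0}, {"dx": -31, "dy": -27, "dz": 0, "twist": 0}, {"dx": -30, "dy": -27, "dz": 0, "twist": 0}, {"dx": 0, "dy": 0, "dz": 10, "twist": 0.148}, {"dx": 0, "dy": 0, "dz": 10, "twist": 0.148}, {"dx": 0, "dy": 0, "dz": 10, "twist": 0.148}, {"dx": 0, "dy": 0, "dz": 10, "twist": 0.148}, {"dx": 0, "dy": 0, "dz": 0, "twist": 0.148}]}}

```text
t: 1.75
tool_pos: [456.4, 102.6, 204.2]
tcp_rot: [[-0.354, 0.935, -0.002], [0.935, 0.354, -0.001], [-0.0, -0.002, -1.0]]
force: [0.2, 0.2, 0.2]
opening: 1.005
```

Run:
```python
from h import *
np.set_printoptions(precision=4,suppress=True)
c=shot('wrist','w1')
print(bot.state(),c['intrinsics'],c['cam_to_world'])
```

```text
{'t': 1.8, 'qpos': array([-0.5622,  0.3419,  0.2684,  2.0525, -0.1286,  0.764 ,  0.1365]), 'joint_vel': array([ 0.0275, -0.0133, -0.0452, -0.0113,  0.0356,  0.0082,  0.2551]), 'joint_torque': array([  0.9424, -63.737 ,   3.4905, -29.2089,   0.4737,  -0.2257,
         4.3339]), 'tool_pos': array([456.601 , 102.6256, 204.667 ]), 'tcp_rot': array([[-0.3447,  0.9387, -0.0012],
       [ 0.9387,  0.3447, -0.0005],
       [-0.0001, -0.0014, -1.    ]]), 'force': array([ 0.0008, -0.1898,  1.0239]), 'moment': array([ 0.0137, -0.0301,  0.0026]), 'opening': 1.0010280303439552} [[325.1923   0.     281.9606]
 [  0.     325.1923 209.3285]
 [  0.       0.       1.    ]] [[  0.9351   0.3366   0.1108 427.2487]
 [  0.3544  -0.8857  -0.2998 180.6459]
 [ -0.0027   0.3196  -0.9475 332.6722]
 [  0.       0.       0.       1.    ]]
```

View pics/w1.png

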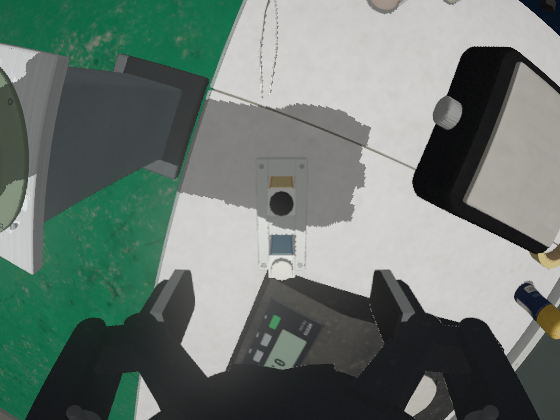

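The stand is at columns 257-309 and nearly upright in the image, so the tool is well aligned. The black-capped amber cell is at (282,203), with its clear brown face at (282,182).

```bash
cat >> h.py <<'E'
def ray(u,v,c):
    K=c['intrinsics'];x=(u-K[0,2])/K[0,0];y=(v-K[1,2])/K[1,1];t=np.hypot(x,y)
    return np.array([np.sin(t)*x/t,np.sin(t)*y/t,np.cos(t)]) if t>1e-9 else np.array([0,0,1.])
def W(f,u,v,z):
    c=np.load('pics/'+f+'.npz');T=c['cam_to_world'];w=T[:3,:3]@ray(u,v,c);return T[:3,3]+w*(z-T[2,3])/w[2]
def proj(f,p):
    c=np.load('pics/'+f+'.npz');T=c['cam_to_world'];K=c['intrinsics'];q=T[:3,:3].T@(np.array(p)-T[:3,3])
    t=np.arctan2(np.hypot(q[0],q[1]),q[2]);r=np.hypot(q[0],q[1]);return K[0,2]+K[0,0]*t*q[0]/r,K[1,2]+K[1,1]*t*q[1]/r
def crop(f,x0,y0,x1,y1,k,o):
    a=cv2.imread('pics/'+f+'.png');cv2.imwrite('pics/'+o+'.png',cv2.resize(a[y0:y1,x0:x1],None,fx=k,fy=k,interpolation=cv2.INTER_CUBIC))
E
python3 - <<'E'
from h import *
crop('w1',245,150,320,285,4.4,'w1c')
p=bot.state()['tool_pos'];print(proj('w1',p))
E
```

```text
(np.float64(282.286266421289), np.float64(291.2510308356922))
```

View pics/w1c.png

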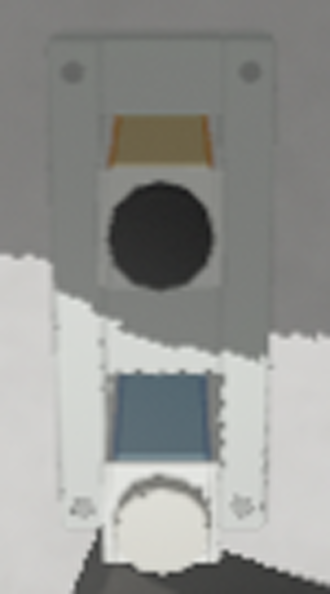

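Run:
```python
from h import *
np.set_printoptions(precision=1,suppress=True)
s=lambda u,v:(245+(u+.5)/4.4-.5,150+(v+.5)/4.4-.5)
w=lambda u,v,z:W('w1',*s(u,v),z)
print('cap',w(161,236,70),'wcap',w(164,520,70))
c=[w(48,38,16),w(275,38,16),w(65,528,16),w(268,528,16)]
print(*c,np.mean(c,0))
t=[w(108,166,62),w(215,166,62),w(100,288,62),w(222,288,62),w(101,168,62),w(221,168,62)]
print(*t)
for a,b in((0,2),(1,3)):
  d=c[a]-c[b];print(np.degrees(np.arctan2(-d[0],d[1])))
d=c[1]-c[0];print(np.degrees(np.arctan2(d[1],d[0])))
d=w(161,236,70)-w(164,520,70);print(np.degrees(np.arctan2(-d[0],d[1])))
st=bot.state();print(st['tool_pos'],np.degrees(np.arctan2(st['tcp_rot'][1,1],st['tcp_rot'][0,1])))
```

```text
cap [455.4 102.4  70. ] wcap [478.   44.5  70. ]
[421.1 120.9  16. ] [468.6 138.9  16. ] [465.9   5.4  16. ] [513.8  23.6  16. ] [467.4  72.2  16. ]
[441.5 109.8  62. ] [461.1 117.2  62. ] [448.7  85.4  62. ] [471.6  94.1  62. ] [440.4 108.9  62. ] [462.3 117.2  62. ]
21.200945573400304
21.406704013503134
20.76948770998821
21.28310035299219
[456.6 102.6 204.7] 20.164297017087257
```

>>> {"name": "drive_tool", "arguments": {"commands": [{"dx": 0, "dy": -1, "dz": 25, "twist": 0}, {"dx": 0, "dy": 0, "dz": 25, "twist": 0}, {"dx": 0, "dy": 0, "dz": 25, "twist": 0}, {"dx": 0, "dy": 0, "dz": 15, "twist": 0}, {"dx": 0, "dy": 0, "dz": 0, "twist": 0}, {"dx": 0, "dy": 0, "dz": 0, "twist": 0}]}}

```text
t: 2.4
tool_pos: [456.2, 102.4, 115.7]
tcp_rot: [[-0.361, 0.933, -0.0], [0.933, 0.361, -0.0], [0.0, -0.0, -1.0]]
force: [0.1, 0.7, 0.4]
opening: 0.999
```

Run:
```python
from h import *
c=shot('wrist','w2')
st=bot.state();print(st['tool_pos'],np.degrees(np.arctan2(st['tcp_rot'][1,1],st['tcp_rot'][0,1])),proj('w2',st['tool_pos']),st['qpos'])
crop('w2',150,160,410,340,3,'w2c')
```

```text
[456.41484399 102.48708066 116.06019689] 21.14837636336459 (np.float64(282.3783074418344), np.float64(291.09059254632405)) [-0.50881025  0.49435696  0.2094314   2.1224214  -0.19271851  0.5413763
  0.21088114]
```

View pics/w2c.png

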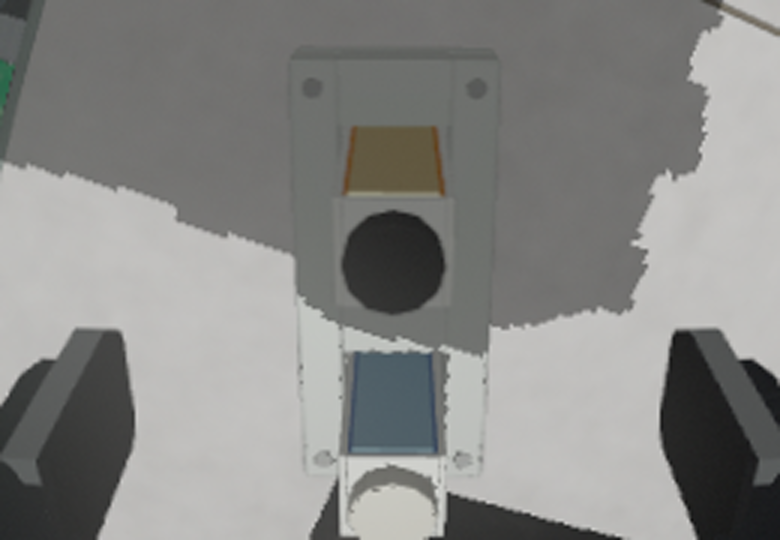

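Run:
```python
from h import *
s=lambda u,v:(150+(u+.5)/3-.5,160+(v+.5)/3-.5)
st=bot.state();R=st['tcp_rot'];p=st['tool_pos']
for q,z in(((393.5,262),70),((333,197),62),((454,197),62),((334,305),62),((452,305),62),((289,58),16),((499,58),16),((305,475),16),((482,475),16)):
    print(q,R.T@(W('w2',*s(*q),z)-p))
```

```text
(393.5, 262) [ 1.09922832 -0.94724097 46.05945226]
(333, 197) [ 11.70386813 -13.13450376  54.04961303]
(454, 197) [11.73488832 11.16317681 54.06959949]
(334, 305) [-12.77730243 -13.52269681  54.04887211]
(452, 305) [-12.73322735  11.31123662  54.06929989]
(289, 58) [ 29.49423743 -26.39707798 100.03902592]
(499, 58) [ 29.53471011  24.18614758 100.08063359]
(305, 475) [-93.9226151  -27.09338005 100.0363277 ]
(482, 475) [-93.79196673  24.48064768 100.0787519 ]
```

>>> {"name": "drive_tool", "arguments": {"commands": [{"dx": 0, "dy": -1, "dz": 20, "twist": 0}, {"dx": 0, "dy": 0, "dz": 20, "twist": 0}, {"dx": 0, "dy": 0, "dz": 17, "twist": 0}, {"dx": 0, "dy": 0, "dz": 10, "twist": 0}, {"dx": 0, "dy": 0, "dz": 0, "twist": 0}, {"dx": 0, "dy": 0, "dz": 0, "twist": 0}]}}

```text
t: 3.05
tool_pos: [455.5, 102.1, 49.0]
tcp_rot: [[-0.36, 0.933, 0.001], [0.933, 0.36, 0.0], [-0.0, 0.001, -1.0]]
force: [0.6, 0.3, -0.2]
opening: 0.995
```

>>> {"name": "drive_tool", "arguments": {"commands": [{"dx": 0, "dy": 0, "dz": 0, "twist": 0}, {"dx": 0, "dy": 0, "dz": 0, "twist": 0}, {"dx": 0, "dy": 0, "dz": 0, "twist": 0}, {"dx": 0, "dy": 0, "dz": 0, "twist": 0}, {"dx": 0, "dy": 0, "dz": 0, "twist": 0}, {"dx": 0, "dy": 0, "dz": 0, "twist": 0}, {"dx": 0, "dy": 0, "dz": 0, "twist": 0}], "claw": 155, "squeeze": 20}}

```text
t: 3.75
tool_pos: [455.1, 102.1, 48.3]
tcp_rot: [[-0.36, 0.933, -0.0], [0.933, 0.36, -0.0], [0.0, -0.0, -1.0]]
force: [-0.6, 0.3, -0.2]
opening: 0.396
```

Run:
```python
from h import *
c=shot('wrist','w3')
st=bot.state();print(st['tool_pos'],st['opening'],st['force'])
crop('w3',180,180,380,330,3.8,'w3c')
```

```text
[455.11533388 102.04746968  48.28474007] 0.39582377725109935 [-0.19393396 -0.39754646  0.87787669]
```

View pics/w3c.png

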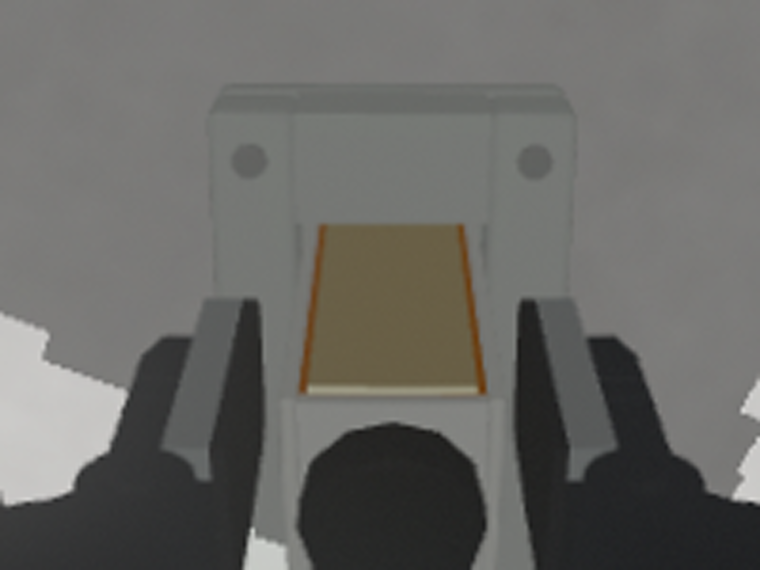

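The cell spans columns 284-503 in the crop and the pads sit at about 260 and 518, so the cell is centred between them. Next I'll close the jaws.

>>> {"name": "drive_tool", "arguments": {"commands": [{"dx": 0, "dy": 0, "dz": 0, "twist": 0}, {"dx": 0, "dy": 0, "dz": 0, "twist": 0}, {"dx": 0, "dy": 0, "dz": 0, "twist": 0}, {"dx": 0, "dy": 0, "dz": 0, "twist": 0}, {"dx": 0, "dy": 0, "dz": 0, "twist": 0}], "claw": 255, "squeeze": 20}}

```text
t: 4.3
tool_pos: [455.0, 102.0, 48.3]
tcp_rot: [[-0.36, 0.933, -0.0], [0.933, 0.36, -0.0], [0.0, -0.0, -1.0]]
force: [-1.8, 0.0, 3.9]
opening: 0.283
```

>>> {"name": "drive_tool", "arguments": {"commands": [{"dx": 0, "dy": 0, "dz": 0, "twist": 0}, {"dx": 0, "dy": 0, "dz": 0, "twist": 0}], "squeeze": 40}}

```text
t: 4.5
tool_pos: [455.1, 102.0, 48.4]
tcp_rot: [[-0.36, 0.933, -0.0], [0.933, 0.36, -0.0], [0.0, -0.0, -1.0]]
force: [-1.4, -0.7, 5.8]
opening: 0.287
```

>>> {"name": "drive_tool", "arguments": {"commands": [{"dx": 0, "dy": 0, "dz": -5, "twist": 0}, {"dx": 0, "dy": 0, "dz": -7, "twist": 0}, {"dx": 0, "dy": 0, "dz": -10, "twist": 0}, {"dx": 0, "dy": 0, "dz": -20, "twist": 0}, {"dx": 0, "dy": 0, "dz": -30, "twist": 0}, {"dx": 0, "dy": 0, "dz": -40, "twist": 0}, {"dx": 0, "dy": 0, "dz": -25, "twist": 0}, {"dx": 0, "dy": 0, "dz": 0, "twist": 0}]}}

```text
t: 5.3
tool_pos: [456.4, 102.5, 188.9]
tcp_rot: [[-0.36, 0.933, 0.005], [0.933, 0.36, 0.002], [0.0, 0.006, -1.0]]
force: [-0.1, 0.3, -1.7]
opening: 0.285
```

Run:
```python
from h import *
c=shot('wrist','w4')
st=bot.state();print(st['tool_pos'],st['opening'],st['force'],st['qpos'])
c=np.load('pics/w4.npz');print(st['tcp_rot'].T@(c['cam_to_world'][:3,3]-st['tool_pos']))
```

```text
[455.75083209 102.41515325 187.19691409] 0.2898111484755823 [-0.8315121  -0.05817976 -2.12174559] [-0.55887784  0.36705749  0.2662113   2.07489458 -0.14569052  0.71315645
  0.16865104]
[  83.13203616    0.59820575 -130.20263792]
```

View pics/w4.png

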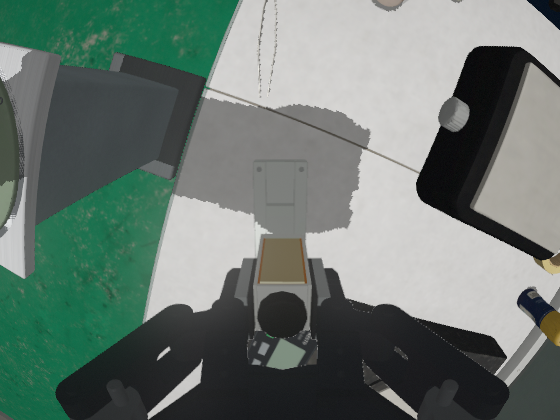

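>>> {"name": "drive_tool", "arguments": {"commands": [{"dx": -20, "dy": -8, "dz": 0, "twist": 0}, {"dx": -36, "dy": -13, "dz": 0, "twist": 0}, {"dx": -38, "dy": -14, "dz": 0, "twist": 0}, {"dx": -38, "dy": -14, "dz": 0, "twist": 0}, {"dx": -38, "dy": -14, "dz": 0, "twist": 0}, {"dx": -38, "dy": -14, "dz": 0, "twist": 0}, {"dx": -38, "dy": -14, "dz": 0, "twist": 0}, {"dx": -36, "dy": -13, "dz": 0, "twist": 0}]}}

```text
t: 6.15
tool_pos: [458.7, -200.2, 184.7]
tcp_rot: [[-0.359, 0.933, -0.001], [0.933, 0.359, 0.0], [0.001, -0.001, -1.0]]
force: [1.1, -0.7, -1.3]
opening: 0.286
```

>>> {"name": "drive_tool", "arguments": {"commands": [{"dx": 0, "dy": 0, "dz": 0, "twist": 0.1}, {"dx": 0, "dy": 0, "dz": 0, "twist": 0.14}, {"dx": 0, "dy": 0, "dz": 0, "twist": 0.14}, {"dx": 0, "dy": 0, "dz": 0, "twist": 0.14}, {"dx": 0, "dy": 0, "dz": 0, "twist": 0.14}, {"dx": 0, "dy": 0, "dz": 0, "twist": 0.12}, {"dx": 0, "dy": 0, "dz": 0, "twist": 0.06}, {"dx": 0, "dy": 0, "dz": 0, "twist": 0}]}}

```text
t: 6.95
tool_pos: [459.1, -198.2, 184.7]
tcp_rot: [[0.455, 0.89, -0.001], [0.89, -0.455, -0.0], [-0.001, -0.001, -1.0]]
force: [0.5, 0.1, -0.9]
opening: 0.288
```

Run:
```python
from h import *
st=bot.state();R=st['tcp_rot'];print(st['tool_pos'],st['opening'],np.degrees(np.arctan2(R[1,1],R[0,1])),st['qpos'],R.T@(np.array([535,-401,187])-st['tool_pos']))
```

```text
[ 459.09027794 -198.22819907  184.65923507] 0.2884671558613947 -27.095690761225313 [-0.11520792  0.46315366  0.53880595  2.00348652 -0.33713918  0.76336469
  0.15134479] [-145.94350191  159.9335286    -2.43495679]
```

>>> {"name": "drive_tool", "arguments": {"commands": [{"dx": -15, "dy": 16, "dz": 0, "twist": 0}, {"dx": -28, "dy": 31, "dz": 0, "twist": 0}, {"dx": -28, "dy": 31, "dz": 0, "twist": 0}, {"dx": -28, "dy": 31, "dz": 0, "twist": 0}, {"dx": -28, "dy": 31, "dz": 0, "twist": 0}, {"dx": -19, "dy": 20, "dz": 0, "twist": 0}, {"dx": 0, "dy": 0, "dz": 0, "twist": 0}, {"dx": 0, "dy": 0, "dz": 0, "twist": 0}]}}

```text
t: 7.75
tool_pos: [534.9, -401.5, 184.3]
tcp_rot: [[0.454, 0.891, -0.001], [0.891, -0.454, 0.001], [0.0, -0.002, -1.0]]
force: [-0.2, 0.2, -1.4]
opening: 0.285
```

Run:
```python
from h import *
c=shot('wrist','w5')
st=bot.state();R=st['tcp_rot'];print(st['tool_pos'],st['opening'],np.degrees(np.arctan2(R[1,1],R[0,1])),st['joint_vel'])
```

```text
[ 535.19256859 -400.72102014  184.5998986 ] 0.2845790237988378 -26.981051763733827 [-0.01684516 -0.01317967  0.00089586  0.00862684 -0.00205454  0.00050658
 -0.00834649]
```

View pics/w5.png

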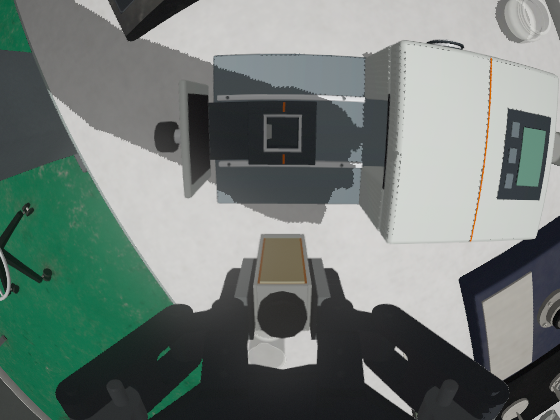

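The well is visible at (283,133), with the leaf spring on its left (front) edge and orange marks at (284,105) and (284,158). The hood is on the right and the knob at (167,137).

Run:
```python
from h import *
crop('w5',225,90,345,175,6.5,'w5c')
crop('w5',355,30,505,250,2.7,'w5h')
crop('w5',225,220,345,350,4.5,'w5g')
```

```text
(no output)
```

View pics/w5c.png

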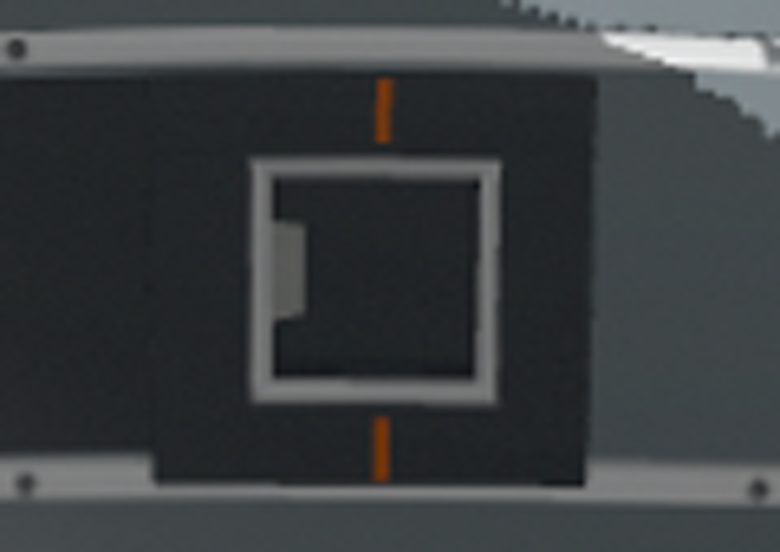

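View pics/w5h.png

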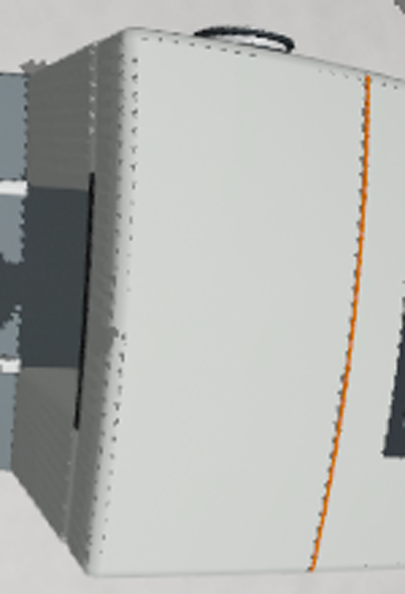

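View pics/w5g.png

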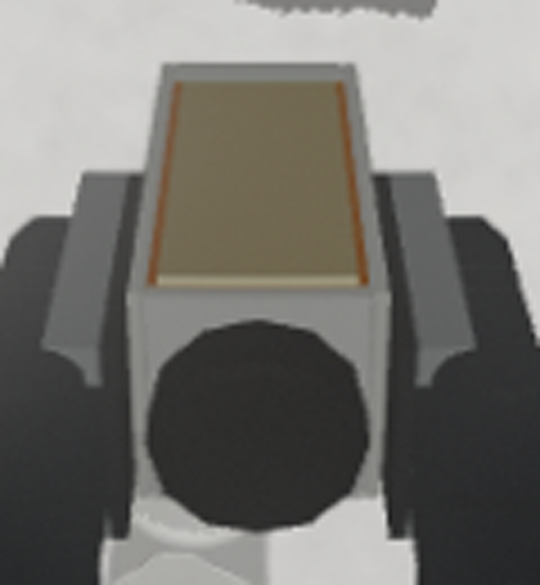

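Run:
```python
from h import *
np.set_printoptions(precision=2,suppress=True)
st=bot.state();R=st['tcp_rot'];p=st['tool_pos']
s=lambda u,v:(225+(u+.5)/6.5-.5,90+(v+.5)/6.5-.5)
g=lambda u,v:(225+(u+.5)/4.5-.5,220+(v+.5)/4.5-.5)
T=lambda q,z:R.T@(W('w5',*q,z)-p)
a=[T(s(*q),41) for q in((250,158),(501,158),(251,405),(498,405))];print('outer',*a,np.mean(a,0))
a=[T(s(*q),38) for q in((272,178),(480,178),(274,380),(476,380))];print('inner',*a,np.mean(a,0))
a=[T(s(*q),41) for q in((384,78),(384,142),(382,418),(380.5,480))];print('marks',*a)
a=[T(s(*q),41) for q in((152,485),(585,485),(595,76),(152,76))];print('block',*a)
z=p[2]
a=[T(g(*q),z-42.3) for q in((163,65),(355,65))];print('bot',*a)
a=[T(g(*q),z+13.7) for q in((128,292),(388,292),(133,495),(384,495))];print('top',*a)
a=[T(g(*q),z+21.7) for q in((258,425),)];print('cap',*a)
d=lambda u,v:(355+(u+.5)/2.7-.5,30+(v+.5)/2.7-.5)
a=[T(d(*q),108) for q in((368,76),(311,570),(357,250))];print('line',*a)
a=[T(d(*q),108) for q in((125,30),(92,574))];print('hoodedge',*a)
```

```text
outer [ 73.55 -16.38 143.65] [ 73.56  15.48 143.61] [ 41.45 -16.57 143.64] [ 41.46  15.42 143.6 ] [ 57.51  -0.51 143.63]
inner [ 70.82 -13.74 146.65] [ 70.83  12.98 146.61] [ 44.31 -13.7  146.64] [ 44.31  12.68 146.6 ] [ 57.57  -0.45 146.63]
marks [ 83.75   0.62 143.64] [ 75.52   0.63 143.63] [ 39.69   0.4  143.62] [ 31.49   0.21 143.61]
block [ 30.95 -29.71 143.65] [ 30.96  26.97 143.58] [ 84.33  27.35 143.6 ] [ 84.34 -28.76 143.67]
bot [  9.8  -12.74  42.32] [ 9.81 11.58 42.29]
top [ 10.89 -12.58 -13.68] [ 10.92  11.24 -13.71] [-13.48 -13.16 -13.69] [-13.44  11.92 -13.72]
cap [  1.71  -0.66 -21.7 ]
line [126.33 147.21  76.47] [-12.76 145.98  76.41] [ 78.81 145.71  76.45]
hoodedge [127.05  75.51  76.56] [-11.82  75.87  76.5 ]
```

>>> {"name": "drive_tool", "arguments": {"commands": [{"dx": 15, "dy": 1, "dz": 0, "twist": 0.008}, {"dx": 25, "dy": 0, "dz": 0, "twist": 0}, {"dx": 19.4, "dy": 0, "dz": 0, "twist": 0}, {"dx": 0, "dy": 0, "dz": 25, "twist": 0}, {"dx": 0, "dy": 0, "dz": 30, "twist": 0}, {"dx": 0, "dy": 0, "dz": 25, "twist": 0}, {"dx": 0, "dy": 0, "dz": 12, "twist": 0}, {"dx": 0, "dy": 0, "dz": 0, "twist": 0}]}}

```text
t: 8.6
tool_pos: [563.8, -347.4, 92.2]
tcp_rot: [[0.461, 0.888, -0.002], [0.888, -0.461, 0.001], [0.0, -0.002, -1.0]]
force: [0.2, -0.3, -0.4]
opening: 0.284
```

>>> {"name": "drive_tool", "arguments": {"commands": [{"dx": 0, "dy": 0, "dz": 0, "twist": 0}, {"dx": 0, "dy": 0, "dz": 0, "twist": 0}]}}

```text
t: 8.8
tool_pos: [564.5, -349.2, 94.7]
tcp_rot: [[0.462, 0.887, 0.002], [0.887, -0.462, -0.001], [0.0, 0.002, -1.0]]
force: [0.8, -0.2, -0.1]
opening: 0.287
```

Run:
```python
from h import *
c=shot('wrist','w6')
st=bot.state();R=st['tcp_rot'];print(st['tool_pos'],st['opening'],np.degrees(np.arctan2(R[1,1],R[0,1])),st['force'])
crop('w6',210,200,350,335,4.4,'w6c')
```

```text
[ 564.41446871 -349.17091305   94.61684486] 0.2856748549027633 -27.500662089739254 [-0.053842   -0.05544238 -0.82742924]
```

View pics/w6c.png

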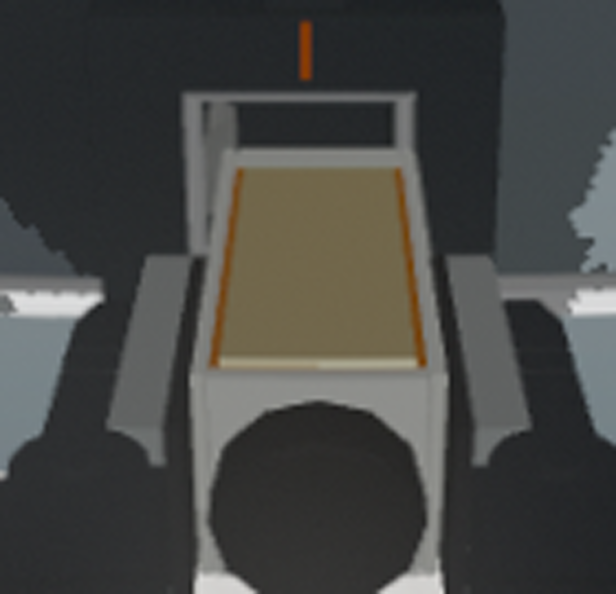

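View pics/w6.png

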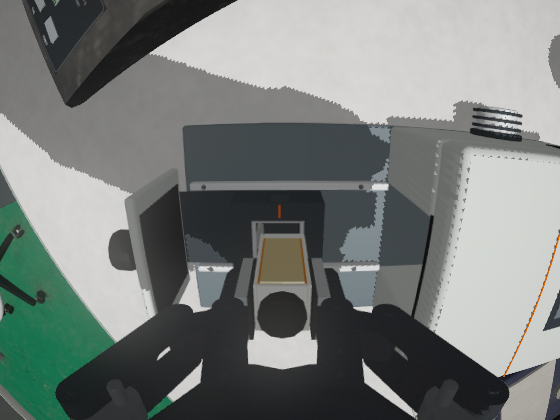

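Run:
```python
from h import *
np.set_printoptions(precision=2,suppress=True)
st=bot.state();R=st['tcp_rot'];p=st['tool_pos'];z=p[2]
g=lambda u,v:(210+(u+.5)/4.4-.5,200+(v+.5)/4.4-.5)
T=lambda q,z:R.T@(W('w6',*g(*q),z)-p)
for n,q,h in[('mark',(306,20),41),('mark2',(306,80),41),('wellTL',(183,93),41),('wellTR',(416,93),41),('lead in L',(205,101),38),('leadR',(396,101),38),('blkTR',(504,10),41),('blkR',(496,250),41),('botL',(224,150),z-42.3),('botR',(414,150),z-42.3),('topL',(191,374),z+13.7),('topR',(445,374),z+13.7),('topBL',(198,570),z+13.7),('topBR',(442,570),z+13.7)]:
    print(n,T(q,h))
c=np.load('pics/w6.npz');print(R.T@(c['cam_to_world'][:3,3]-p))
```

```text
mark [24.79 -2.4  53.61]
mark2 [16.25 -2.42 53.61]
wellTL [ 14.34 -19.22  53.58]
wellTR [14.35 12.57 53.64]
lead in L [ 12.03 -16.49  56.59]
leadR [12.04 10.03 56.64]
blkTR [26.22 24.16 53.66]
blkR [-9.74 24.71 53.66]
botL [ 10.71 -12.98  42.28]
botR [10.71 11.68 42.32]
topL [ 11.44 -12.7  -13.72]
topR [ 11.43  11.19 -13.68]
topBL [-12.68 -13.03 -13.72]
topBR [-12.71  11.96 -13.68]
[  83.14   -0.72 -128.61]
```

>>> {"name": "drive_tool", "arguments": {"commands": [{"dx": 0.5, "dy": -1.7, "dz": 0, "twist": 0}, {"dx": 0, "dy": 0, "dz": 0, "twist": 0}, {"dx": 0, "dy": 0, "dz": 0, "twist": 0}, {"dx": 0, "dy": 0, "dz": 0, "twist": 0}]}}

```text
t: 9.25
tool_pos: [562.6, -347.8, 93.4]
tcp_rot: [[0.462, 0.887, 0.0], [0.887, -0.462, -0.0], [0.0, 0.0, -1.0]]
force: [-0.7, -0.0, -1.5]
opening: 0.289
```

Run:
```python
from h import *
c=shot('wrist','w7')
st=bot.state();R=st['tcp_rot'];print(st['tool_pos'],st['opening'],np.degrees(np.arctan2(R[1,1],R[0,1])),st['force'],R[:,2],st['joint_vel'])
c=np.load('pics/w7.npz');print(R.T@(c['cam_to_world'][:3,3]-st['tool_pos']))
crop('w7',210,200,350,335,4.4,'w7c')
```

```text
[ 562.56509018 -347.7956645    93.33841874] 0.28610068279638445 -27.504558705359795 [ 0.0519551   0.46658017 -2.27015049] [ 1.66961637e-05 -3.89970930e-05 -9.99999999e-01] [ 0.00174367  0.00073679  0.0003956  -0.00109981  0.0006275  -0.00049429
  0.00130878]
[  83.07931359   -0.76258598 -128.55080761]
```

View pics/w7c.png

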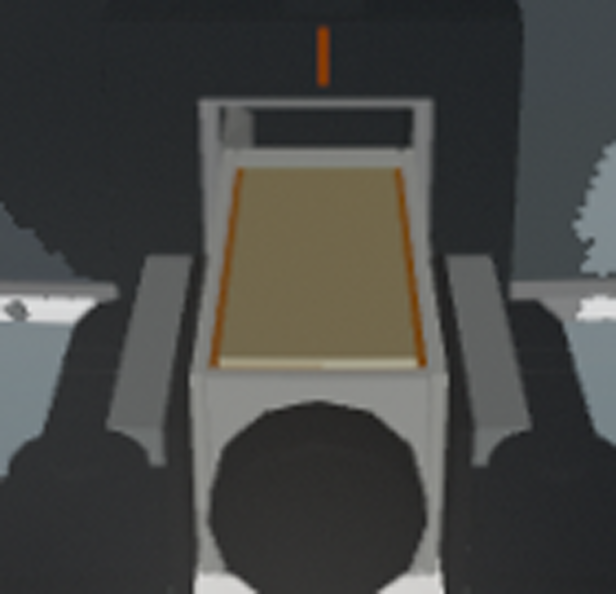

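Run:
```python
from h import *
np.set_printoptions(precision=2,suppress=True)
st=bot.state();R=st['tcp_rot'];p=st['tool_pos'];z=p[2]
g=lambda u,v:(210+(u+.5)/4.4-.5,200+(v+.5)/4.4-.5)
T=lambda q,z:R.T@(W('w7',*g(*q),z)-p)
for n,q,h in[('mark',(323,26),41),('mark2',(323,86),41),('wellTL',(199,99),41),('wellTR',(433,99),41),('lead in L',(220,108),38),('leadR',(413,108),38),('botL',(224,150),z-42.3),('botR',(414,150),z-42.3),('topL',(191,374),z+13.7),('topR',(445,374),z+13.7)]:
    print(n,T(q,h))
```

```text
mark [24.33 -0.18 52.34]
mark2 [15.83 -0.17 52.34]
wellTL [ 13.92 -16.99  52.34]
wellTR [13.94 14.75 52.34]
lead in L [ 11.45 -14.38  55.34]
leadR [11.47 12.27 55.34]
botL [ 10.68 -13.04  42.3 ]
botR [10.69 11.62 42.3 ]
topL [ 11.41 -12.75 -13.7 ]
topR [ 11.43  11.13 -13.7 ]
```

>>> {"name": "drive_tool", "arguments": {"commands": [{"dx": 0, "dy": 0.3, "dz": 3, "twist": 0}, {"dx": 0, "dy": 0, "dz": 4, "twist": 0}, {"dx": 0, "dy": 0, "dz": 3, "twist": 0}, {"dx": 0, "dy": 0, "dz": 2, "twist": 0}, {"dx": 0, "dy": 0, "dz": 2, "twist": 0}, {"dx": 0, "dy": 0, "dz": 0, "twist": 0}]}}

```text
t: 9.9
tool_pos: [562.7, -347.8, 79.0]
tcp_rot: [[0.462, 0.887, -0.0], [0.887, -0.462, 0.0], [-0.0, -0.0, -1.0]]
force: [0.5, -0.8, -0.6]
opening: 0.286
```

Run:
```python
from h import *
c=shot('wrist','w8')
st=bot.state();R=st['tcp_rot'];print(st['tool_pos'],st['opening'],np.degrees(np.arctan2(R[1,1],R[0,1])),R.T@st['force'])
crop('w8',210,200,350,335,4.4,'w8c')
```

```text
[ 562.78946315 -347.86341376   79.20470571] 0.28626713393594866 -27.503663737253035 [-0.07991112  0.28329388  1.1070138 ]
```

View pics/w8c.png

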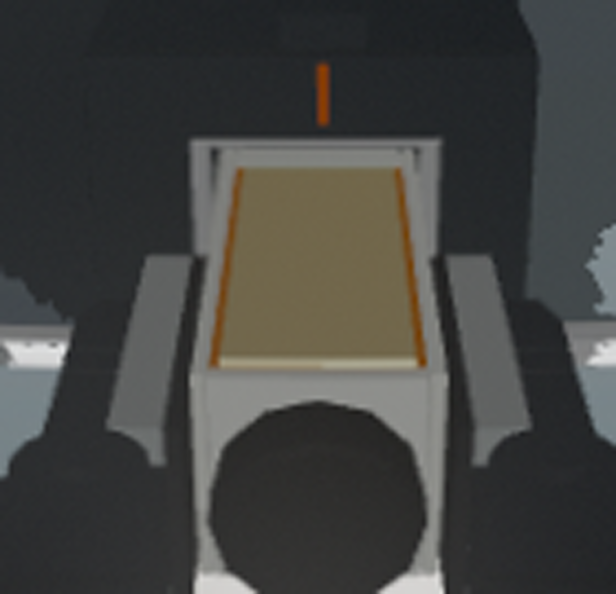

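>>> {"name": "drive_tool", "arguments": {"commands": [{"dx": -0.3, "dy": 0, "dz": 1.5, "twist": 0}, {"dx": 0, "dy": 0, "dz": 1.5, "twist": 0}, {"dx": 0, "dy": 0, "dz": 0, "twist": 0}]}}

```text
t: 10.25
tool_pos: [562.6, -348.1, 76.1]
tcp_rot: [[0.462, 0.887, -0.0], [0.887, -0.462, 0.0], [-0.0, -0.0, -1.0]]
force: [0.4, 0.3, -1.7]
opening: 0.286
```

>>> {"name": "drive_tool", "arguments": {"commands": [{"dx": 0, "dy": 0, "dz": 1.5, "twist": 0}, {"dx": 0, "dy": 0, "dz": 1.5, "twist": 0}, {"dx": 0, "dy": 0, "dz": 0, "twist": 0}]}}

```text
t: 10.55
tool_pos: [562.6, -348.1, 73.1]
tcp_rot: [[0.462, 0.887, -0.0], [0.887, -0.462, 0.0], [-0.0, -0.0, -1.0]]
force: [-1.0, -0.2, -1.0]
opening: 0.285
```

Run:
```python
from h import *
st=bot.state();R=st['tcp_rot'];print(st['tool_pos'],st['opening'],R.T@st['force'],R.T@st['moment'])
```

```text
[ 562.58954419 -348.07646444   73.06047854] 0.28471936562693406 [-0.61824461 -0.78010431  1.01572451] [ 0.02838583 -0.07317083 -0.03234034]
```

>>> {"name": "drive_tool", "arguments": {"commands": [{"dx": 0, "dy": 0, "dz": 1.5, "twist": 0}, {"dx": 0, "dy": 0, "dz": 1.5, "twist": 0}, {"dx": 0, "dy": 0, "dz": 0, "twist": 0}]}}

```text
t: 10.85
tool_pos: [562.9, -348.3, 70.3]
tcp_rot: [[0.462, 0.887, 0.001], [0.887, -0.462, -0.0], [-0.0, 0.001, -1.0]]
force: [2.2, -1.2, -1.1]
opening: 0.288
```

>>> {"name": "drive_tool", "arguments": {"commands": [{"dx": 0, "dy": 0, "dz": 1.5, "twist": 0}, {"dx": 0, "dy": 0, "dz": 1.5, "twist": 0}, {"dx": 0, "dy": 0, "dz": 0, "twist": 0}]}}

```text
t: 11.15
tool_pos: [562.8, -348.2, 67.1]
tcp_rot: [[0.462, 0.887, 0.0], [0.887, -0.462, -0.0], [-0.0, 0.0, -1.0]]
force: [3.0, -2.6, -1.1]
opening: 0.285
```

>>> {"name": "drive_tool", "arguments": {"commands": [{"dx": 0, "dy": 0, "dz": 1.5, "twist": 0}, {"dx": 0, "dy": 0, "dz": 1.5, "twist": 0}, {"dx": 0, "dy": 0, "dz": 0, "twist": 0}]}}

```text
t: 11.45
tool_pos: [562.6, -348.1, 64.0]
tcp_rot: [[0.462, 0.887, -0.0], [0.887, -0.462, 0.0], [0.0, -0.0, -1.0]]
force: [2.9, -1.9, -1.7]
opening: 0.284
```

>>> {"name": "drive_tool", "arguments": {"commands": [{"dx": 0, "dy": 0, "dz": 1.5, "twist": 0}, {"dx": 0, "dy": 0, "dz": 1.5, "twist": 0}, {"dx": 0, "dy": 0, "dz": 0, "twist": 0}]}}

```text
t: 11.75
tool_pos: [562.6, -348.1, 61.1]
tcp_rot: [[0.462, 0.887, -0.0], [0.887, -0.462, 0.0], [-0.0, -0.0, -1.0]]
force: [2.1, -1.5, -2.3]
opening: 0.284
```

>>> {"name": "drive_tool", "arguments": {"commands": [{"dx": 0, "dy": 0, "dz": 1, "twist": 0}, {"dx": 0, "dy": 0, "dz": 1, "twist": 0}, {"dx": 0, "dy": 0, "dz": 0, "twist": 0}]}}

```text
t: 12.05
tool_pos: [562.6, -348.1, 59.1]
tcp_rot: [[0.462, 0.887, -0.0], [0.887, -0.462, 0.0], [-0.0, -0.0, -1.0]]
force: [1.4, -1.2, -2.2]
opening: 0.29
```

>>> {"name": "drive_tool", "arguments": {"commands": [{"dx": 0, "dy": 0, "dz": 0.5, "twist": 0}, {"dx": 0, "dy": 0, "dz": 0.5, "twist": 0}, {"dx": 0, "dy": 0, "dz": 0, "twist": 0}]}}

```text
t: 12.35
tool_pos: [562.6, -348.2, 58.2]
tcp_rot: [[0.462, 0.887, -0.0], [0.887, -0.462, 0.0], [-0.0, -0.0, -1.0]]
force: [2.2, -0.5, -0.5]
opening: 0.287
```

>>> {"name": "drive_tool", "arguments": {"commands": [{"dx": 0, "dy": 0, "dz": 0.5, "twist": 0}, {"dx": 0, "dy": 0, "dz": 0, "twist": 0}]}}

```text
t: 12.55
tool_pos: [562.6, -348.1, 57.8]
tcp_rot: [[0.462, 0.887, -0.0], [0.887, -0.462, 0.0], [-0.0, -0.0, -1.0]]
force: [1.1, 0.0, -1.8]
opening: 0.289
```

>>> {"name": "drive_tool", "arguments": {"commands": [{"dx": 0, "dy": 0, "dz": 0.5, "twist": 0}, {"dx": 0, "dy": 0, "dz": 0, "twist": 0}]}}

```text
t: 12.75
tool_pos: [562.6, -348.1, 57.4]
tcp_rot: [[0.462, 0.887, -0.0], [0.887, -0.462, 0.0], [0.0, -0.0, -1.0]]
force: [-0.1, 0.4, 4.4]
opening: 0.285
```

>>> {"name": "drive_tool", "arguments": {"commands": [{"dx": 0, "dy": 0, "dz": 0.4, "twist": 0}, {"dx": 0, "dy": 0, "dz": 0, "twist": 0}]}}

```text
t: 12.95
tool_pos: [562.8, -348.2, 57.4]
tcp_rot: [[0.462, 0.887, 0.0], [0.887, -0.462, 0.0], [0.0, 0.0, -1.0]]
force: [-2.6, 1.4, 10.3]
opening: 0.285
```

Run:
```python
from h import *
c=shot('wrist','w9')
st=bot.state();R=st['tcp_rot'];print(st['tool_pos'],st['opening'],R.T@st['force'])
crop('w9',210,200,350,335,4.4,'w9c')
```

```text
[ 562.75116124 -348.21725996   57.40910633] 0.2880653397006468 [ 1.78794811 -2.06439239 -9.0138787 ]
```

View pics/w9c.png

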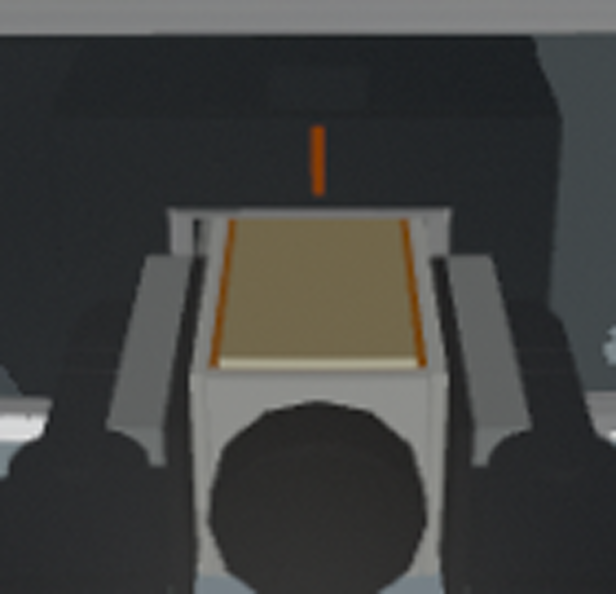

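The force rose to 10 N at TCP z 57.4, against an expected seat of 57.3, so the cell is on the floor. Next I'll release it and retract.

>>> {"name": "drive_tool", "arguments": {"commands": [{"dx": 0, "dy": 0, "dz": 0, "twist": 0}, {"dx": 0, "dy": 0, "dz": 0, "twist": 0}, {"dx": 0, "dy": 0, "dz": 0, "twist": 0}, {"dx": 0, "dy": 0, "dz": 0, "twist": 0}, {"dx": 0, "dy": 0, "dz": 0, "twist": 0}], "claw": 130, "squeeze": 20}}

```text
t: 13.5
tool_pos: [562.6, -348.2, 56.8]
tcp_rot: [[0.462, 0.887, -0.0], [0.887, -0.462, 0.0], [-0.0, -0.0, -1.0]]
force: [-0.7, -0.2, -0.1]
opening: 0.49
```

>>> {"name": "drive_tool", "arguments": {"commands": [{"dx": 0, "dy": 0, "dz": -10, "twist": 0}, {"dx": 0, "dy": 0, "dz": -20, "twist": 0}, {"dx": 0, "dy": 0, "dz": -30, "twist": 0}, {"dx": 0, "dy": 0, "dz": -40, "twist": 0}, {"dx": -30, "dy": 0, "dz": -30, "twist": 0}, {"dx": -30, "dy": 0, "dz": 0, "twist": 0}, {"dx": 0, "dy": 0, "dz": 0, "twist": 0}, {"dx": 0, "dy": 0, "dz": 0, "twist": 0}]}}

```text
t: 14.3
tool_pos: [534.6, -401.7, 187.4]
tcp_rot: [[0.463, 0.886, 0.0], [0.886, -0.463, -0.0], [0.0, 0.0, -1.0]]
force: [-0.7, 0.1, 0.2]
opening: 0.492
```

Run:
```python
from h import *
c=shot('wrist','w10')
c=shot('top','top1')
st=bot.state();R=st['tcp_rot'];print(st['tool_pos'],st['opening'],st['force'],np.degrees(np.arctan2(R[1,1],R[0,1])))
crop('w10',150,60,350,210,3.9,'w10c')
```

```text
[ 535.46236974 -400.43846937  186.8213088 ] 0.4913679802015802 [ 0.20404216 -0.32252747 -0.32720029] -27.453671814514845
```

View pics/w10.png

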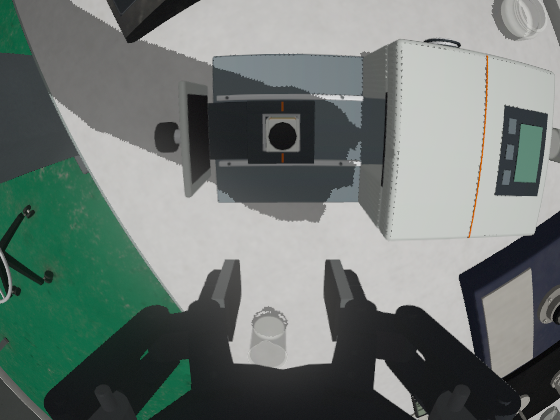

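View pics/w10c.png

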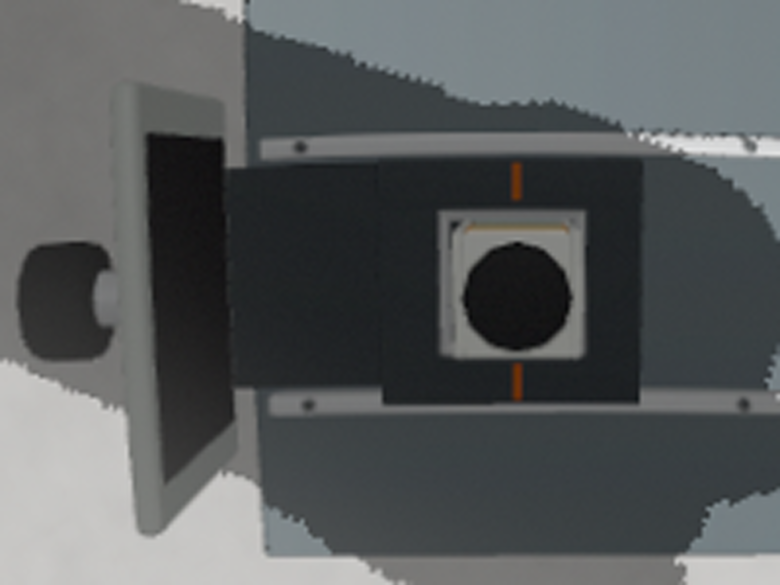

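The crop shows the cell standing in the well against its rear side: cap at (517,296), glass from 453 to 583, and the orange marks at column 516. I'll check its height by depth, then work out where the knob is.

Run:
```python
from h import *
np.set_printoptions(precision=2,suppress=True)
st=bot.state();R=st['tcp_rot'];p=st['tool_pos']
c=np.load('pics/w10.npz');Tm=c['cam_to_world'];D=c['depth']
s=lambda u,v:(150+(u+.5)/3.9-.5,60+(v+.5)/3.9-.5)
def dep(u,v):
    x,y=s(u,v);a=D[int(round(y))-1:int(round(y))+2,int(round(x))-1:int(round(x))+2];d=np.median(a);r=ray(x,y,c);return Tm[:3,:3]@(r*d/r[2])+Tm[:3,3]
for n,q in[('cap',(517,296)),('glassLcorner',(470,345)),('glassR',(572,345)),('block',(610,300)),('block2',(420,200)),('rearfloor',(690,300)),('knob',(60,300)),('panel top',(132,300))]: print(n,dep(*q),R.T@(dep(*q)-p))
for n,q,z in[('capL',(463,296),79),('capR',(571,296),79),('gBL',(453,357),71),('gBR',(584,357),71),('markT',(517,163),41),('markB',(518,400),41),('knobL',(17,300),52),('knobT',(60,243),65)]: print(n,R.T@(W('w10',*s(*q),z)-p),W('w10',*s(*q),z))
```

```text
cap [ 561.59 -348.66   78.4 ] [ 57.93  -0.64 108.45]
glassLcorner [ 548.79 -353.55   71.36] [ 47.68  -9.75 115.49]
glassR [ 566.29 -362.72   71.04] [ 47.61  10.01 115.81]
block [ 577.4  -361.97   40.79] [ 53.39  19.53 146.06]
block2 [ 551.22 -323.68   40.67] [ 75.29 -21.36 146.2 ]
rearfloor [ 595.39 -374.6     9.49] [ 50.46  41.33 177.34]
knob [ 478.35 -304.78   64.75] [ 58.48 -94.74 122.14]
panel top [ 498.68 -314.02   85.58] [ 59.67 -72.45 101.3 ]
capL [ 58.04 -10.7  107.86] [ 552.72 -343.93   79.  ]
capR [ 58.01   9.41 107.85] [ 570.55 -353.23   79.  ]
gBL [ 45.29 -13.09 115.85] [ 544.72 -354.13   71.  ]
gBR [ 45.25  12.36 115.84] [ 567.29 -365.9    71.  ]
markT [ 83.13  -0.57 145.87] [ 573.28 -326.31   41.  ]
markB [ 31.2   -0.43 145.84] [ 549.46 -372.45   41.  ]
knobL [  57.89 -109.75  134.89] [ 464.76 -298.38   52.  ]
knobT [ 70.33 -93.93 121.9 ] [ 484.53 -294.64   65.  ]
```

Depth puts the glass top at 71.2, so the base is at 15 and the cell is fully seated. Next I'll go out to the knob, turning the tool a quarter so the fingers' flat sides do the pushing.

>>> {"name": "drive_tool", "arguments": {"commands": [{"dx": 14, "dy": -33, "dz": 0, "twist": 0}, {"dx": 14, "dy": -33, "dz": 0, "twist": 0}, {"dx": 14, "dy": -33, "dz": 0, "twist": 0}, {"dx": 15, "dy": -33, "dz": 0, "twist": 0}, {"dx": 0, "dy": 0, "dz": 0, "twist": -0.1}, {"dx": 0, "dy": 0, "dz": 0, "twist": -0.14}, {"dx": 0, "dy": 0, "dz": 0, "twist": -0.14}, {"dx": 0, "dy": 0, "dz": 0, "twist": -0.14}], "claw": 255}}

```text
t: 15.2
tool_pos: [444.7, -288.8, 186.9]
tcp_rot: [[-0.047, 0.999, -0.0], [0.999, 0.047, 0.0], [0.0, -0.0, -1.0]]
force: [0.8, -0.3, -0.7]
opening: -0.0
```

>>> {"name": "drive_tool", "arguments": {"commands": [{"dx": 0, "dy": 0, "dz": 0, "twist": -0.14}, {"dx": 0, "dy": 0, "dz": 0, "twist": -0.14}, {"dx": 0, "dy": 0, "dz": 0, "twist": -0.14}, {"dx": 0, "dy": 0, "dz": 0, "twist": -0.14}, {"dx": 0, "dy": 0, "dz": 0, "twist": -0.14}, {"dx": 0, "dy": 0, "dz": 0, "twist": -0.14}, {"dx": 0, "dy": 0, "dz": 0, "twist": -0.14}, {"dx": 0, "dy": 0, "dz": 0, "twist": -0.071}]}}

```text
t: 16.0
tool_pos: [444.6, -289.0, 186.8]
tcp_rot: [[-0.89, 0.456, -0.0], [0.456, 0.89, 0.0], [0.0, 0.0, -1.0]]
force: [-0.5, 0.0, 0.0]
opening: -0.003
```

>>> {"name": "drive_tool", "arguments": {"commands": [{"dx": 0, "dy": 0, "dz": 0, "twist": 0}, {"dx": 0, "dy": 0, "dz": 0, "twist": 0}]}}

```text
t: 16.2
tool_pos: [444.4, -289.4, 186.8]
tcp_rot: [[-0.886, 0.463, -0.0], [0.463, 0.886, 0.0], [0.0, 0.0, -1.0]]
force: [0.8, 1.1, 0.4]
opening: 0.002
```

Run:
```python
from h import *
np.set_printoptions(precision=3,suppress=True)
c=shot('wrist','w11')
st=bot.state();R=st['tcp_rot'];print(st['tool_pos'],st['opening'],np.degrees(np.arctan2(R[1,0],R[0,0])),st['qpos'],R)
```

```text
[ 444.391 -289.469  186.856] 0.003874432906404756 152.40809467179992 [ 0.38   0.451  0.114  1.912 -0.07   0.783  1.622] [[-0.886  0.463 -0.   ]
 [ 0.463  0.886  0.   ]
 [ 0.     0.    -1.   ]]
```

View pics/w11.png

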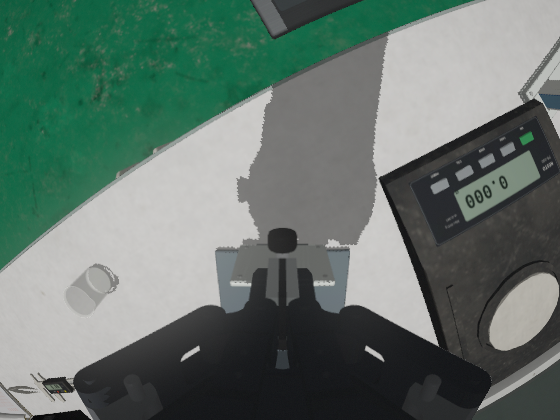

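The knob is at (282,240) with its outer edge at row 229, and the front panel is just below it in the image.

Run:
```python
from h import *
np.set_printoptions(precision=2,suppress=True)
crop('w11',240,215,330,275,8,'w11c')
st=bot.state();R=st['tcp_rot'];p=st['tool_pos']
for q,z in(((282,229),39),((282,229),42),((268,240),52),((297,240),52)): print(R.T@(W('w11',*q,z)-p),W('w11',*q,z))
w=np.array([561.5,-349.5,0]);print(R.T@(w-p))
```

```text
[-29.02   0.83 147.85] [ 470.47 -302.16   39.  ]
[-27.8    0.83 144.85] [ 469.4  -301.59   42.  ]
[-34.3  -11.56 134.85] [ 469.41 -315.58   52.  ]
[-34.28  14.13 134.85] [ 481.3  -292.81   52.  ]
[-131.63    1.03  186.83]
```

View pics/w11c.png

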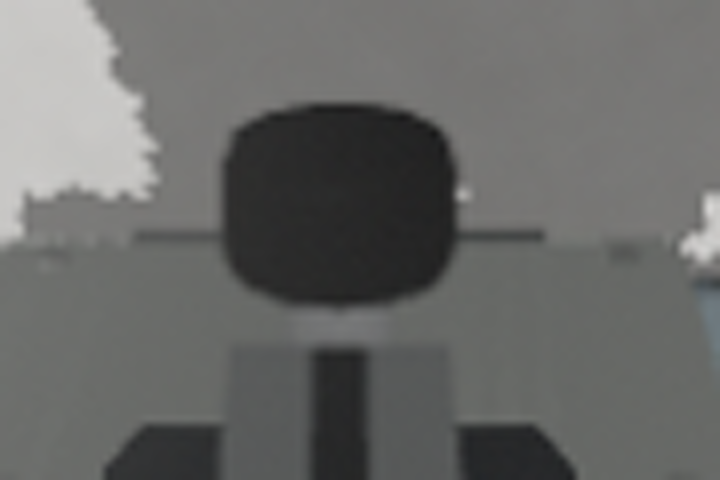

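>>> {"name": "drive_tool", "arguments": {"commands": [{"dx": 0, "dy": 1, "dz": 20, "twist": 0}, {"dx": 0, "dy": 0, "dz": 30, "twist": 0}, {"dx": 0, "dy": 0, "dz": 30, "twist": 0}, {"dx": 0, "dy": 0, "dz": 25, "twist": 0}, {"dx": 0, "dy": 0, "dz": 16, "twist": 0}, {"dx": 0, "dy": 0, "dz": 8, "twist": 0}, {"dx": 0, "dy": 0, "dz": 0, "twist": 0}, {"dx": 0, "dy": 0, "dz": 0, "twist": 0}]}}

```text
t: 17.05
tool_pos: [445.0, -289.1, 58.5]
tcp_rot: [[-0.887, 0.462, 0.001], [0.462, 0.887, -0.0], [-0.001, -0.0, -1.0]]
force: [-0.7, 0.3, 1.2]
opening: 0.001
```

Run:
```python
from h import *
c=shot('wrist','w12')
st=bot.state();print(st['tool_pos'],st['force'])
```

```text
[ 445.12715481 -289.18940018   58.75903561] [-0.51042467 -0.70051059 -0.08239325]
```

View pics/w12.png

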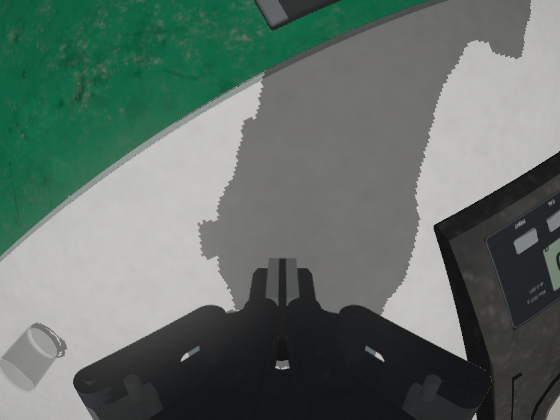

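>>> {"name": "drive_tool", "arguments": {"commands": [{"dx": -5, "dy": 0, "dz": 0, "twist": 0}, {"dx": -5, "dy": 0, "dz": 0, "twist": 0}, {"dx": -2, "dy": 0, "dz": 0, "twist": 0}, {"dx": -2, "dy": 0, "dz": 0, "twist": 0}, {"dx": -2, "dy": 0, "dz": 0, "twist": 0}, {"dx": -2, "dy": 0, "dz": 0, "twist": 0}, {"dx": -2, "dy": 0, "dz": 0, "twist": 0}, {"dx": -2, "dy": 0, "dz": 0, "twist": 0}]}}

```text
t: 17.9
tool_pos: [464.0, -299.0, 57.8]
tcp_rot: [[-0.887, 0.462, -0.001], [0.462, 0.887, 0.0], [0.001, -0.0, -1.0]]
force: [-2.6, 0.9, -0.0]
opening: 0.001
```

>>> {"name": "drive_tool", "arguments": {"commands": [{"dx": -2, "dy": 0, "dz": 0, "twist": 0}, {"dx": -2, "dy": 0, "dz": 0, "twist": 0}, {"dx": -2, "dy": 0, "dz": 0, "twist": 0}, {"dx": -2, "dy": 0, "dz": 0, "twist": 0}]}}

```text
t: 18.3
tool_pos: [471.3, -302.8, 57.8]
tcp_rot: [[-0.887, 0.462, -0.0], [0.462, 0.887, 0.0], [0.0, -0.0, -1.0]]
force: [-3.0, 1.5, -1.3]
opening: -0.001
```

Run:
```python
from h import *
shot('top','top2');crop('top2',320,110,450,245,4.4,'top2c')
```

```text
(no output)
```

View pics/top2c.png

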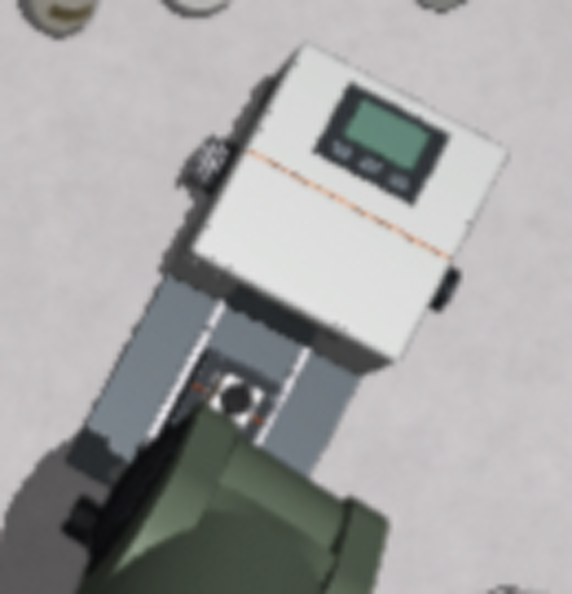

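Contact made, and the drawer is sliding at about 3.3 N. The cell stays centred on the marks at (237,398) in the crop.

>>> {"name": "drive_tool", "arguments": {"commands": [{"dx": -3, "dy": 0, "dz": 0, "twist": 0}, {"dx": -4, "dy": 0, "dz": 0, "twist": 0}, {"dx": -4, "dy": 0, "dz": 0, "twist": 0}, {"dx": -4, "dy": 0, "dz": 0, "twist": 0}, {"dx": -4, "dy": 0, "dz": 0, "twist": 0}, {"dx": -4, "dy": 0, "dz": 0, "twist": 0}, {"dx": -4, "dy": 0, "dz": 0, "twist": 0}, {"dx": -4, "dy": 0, "dz": 0, "twist": 0}]}}

```text
t: 19.15
tool_pos: [499.1, -317.2, 57.9]
tcp_rot: [[-0.887, 0.462, 0.0], [0.462, 0.887, 0.0], [0.0, 0.0, -1.0]]
force: [-2.7, 2.5, -0.5]
opening: -0.002
```

>>> {"name": "drive_tool", "arguments": {"commands": [{"dx": -4, "dy": 0, "dz": 0, "twist": 0}, {"dx": -4, "dy": 0, "dz": 0, "twist": 0}, {"dx": -4, "dy": 0, "dz": 0, "twist": 0}, {"dx": -4, "dy": 0, "dz": 0, "twist": 0}, {"dx": -4, "dy": 0, "dz": 0, "twist": 0}, {"dx": -4, "dy": 0, "dz": 0, "twist": 0}, {"dx": -4, "dy": 0, "dz": 0, "twist": 0}, {"dx": -4, "dy": 0, "dz": 0, "twist": 0}]}}

```text
t: 19.95
tool_pos: [527.5, -332.1, 57.9]
tcp_rot: [[-0.887, 0.462, 0.0], [0.462, 0.887, -0.0], [-0.0, -0.0, -1.0]]
force: [-1.6, 2.2, 0.8]
opening: 0.0
```

>>> {"name": "drive_tool", "arguments": {"commands": [{"dx": -4, "dy": 0, "dz": 0, "twist": 0}, {"dx": -4, "dy": 0, "dz": 0, "twist": 0}, {"dx": -4, "dy": 0, "dz": 0, "twist": 0}, {"dx": -4, "dy": 0, "dz": 0, "twist": 0}, {"dx": -4, "dy": 0, "dz": 0, "twist": 0}, {"dx": -4, "dy": 0, "dz": 0, "twist": 0}, {"dx": -4, "dy": 0, "dz": 0, "twist": 0}, {"dx": -4, "dy": 0, "dz": 0, "twist": 0}]}}

```text
t: 20.75
tool_pos: [555.8, -346.8, 57.9]
tcp_rot: [[-0.887, 0.462, -0.0], [0.462, 0.887, -0.0], [0.0, -0.0, -1.0]]
force: [-3.0, 2.7, 1.1]
opening: -0.003
```

Run:
```python
from h import *
shot('top','top3');crop('top3',320,110,450,245,4.4,'top3c')
print(bot.state()['tool_pos'],bot.state()['force'])
```

```text
[ 556.35080652 -347.09739767   57.90764126] [-0.52766968  0.57832461 -1.15090864]
```

View pics/top3c.png

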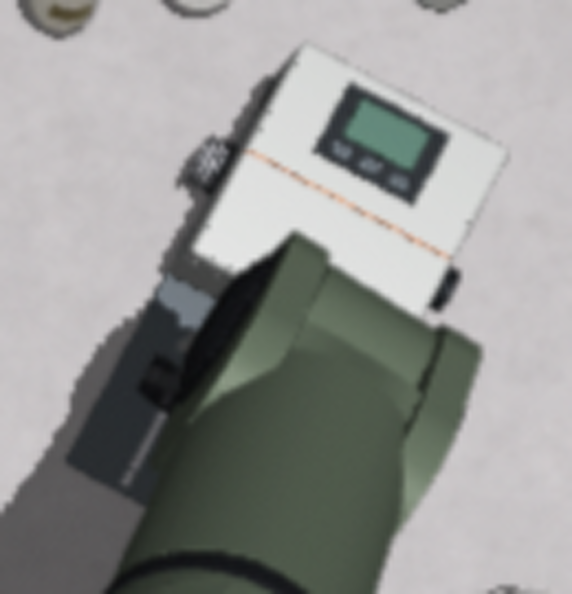

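>>> {"name": "drive_tool", "arguments": {"commands": [{"dx": -2.5, "dy": 0, "dz": 0, "twist": 0}, {"dx": -3, "dy": 0, "dz": 0, "twist": 0}, {"dx": -3, "dy": 0, "dz": 0, "twist": 0}, {"dx": -3, "dy": 0, "dz": 0, "twist": 0}, {"dx": -3, "dy": 0, "dz": 0, "twist": 0}, {"dx": -2.5, "dy": 0, "dz": 0, "twist": 0}, {"dx": -2.5, "dy": 0, "dz": 0, "twist": 0}, {"dx": -2, "dy": 0, "dz": 0, "twist": 0}]}}

```text
t: 21.6
tool_pos: [574.8, -356.7, 57.9]
tcp_rot: [[-0.887, 0.462, -0.0], [0.462, 0.887, -0.0], [0.0, -0.0, -1.0]]
force: [-3.3, 1.1, 0.5]
opening: 0.002
```

>>> {"name": "drive_tool", "arguments": {"commands": [{"dx": -1.5, "dy": 0, "dz": 0, "twist": 0}, {"dx": -1.5, "dy": 0, "dz": 0, "twist": 0}, {"dx": -1.5, "dy": 0, "dz": 0, "twist": 0}, {"dx": -1.5, "dy": 0, "dz": 0, "twist": 0}]}}

```text
t: 22.0
tool_pos: [580.0, -359.5, 57.9]
tcp_rot: [[-0.887, 0.462, -0.0], [0.462, 0.887, -0.0], [0.0, -0.0, -1.0]]
force: [-2.6, 0.7, 1.2]
opening: 0.0
```

>>> {"name": "drive_tool", "arguments": {"commands": [{"dx": -1, "dy": 0, "dz": 0, "twist": 0}, {"dx": -1, "dy": 0, "dz": 0, "twist": 0}, {"dx": -1, "dy": 0, "dz": 0, "twist": 0}, {"dx": -1, "dy": 0, "dz": 0, "twist": 0}, {"dx": -0.5, "dy": 0, "dz": 0, "twist": 0}]}}

```text
t: 22.5
tool_pos: [584.0, -361.5, 57.9]
tcp_rot: [[-0.887, 0.462, -0.0], [0.462, 0.887, -0.0], [0.0, -0.0, -1.0]]
force: [-3.5, 1.1, 0.8]
opening: 0.0
```

>>> {"name": "drive_tool", "arguments": {"commands": [{"dx": -0.5, "dy": 0, "dz": 0, "twist": 0}, {"dx": -0.5, "dy": 0, "dz": 0, "twist": 0}, {"dx": -0.5, "dy": 0, "dz": 0, "twist": 0}, {"dx": -0.5, "dy": 0, "dz": 0, "twist": 0}]}}

```text
t: 22.9
tool_pos: [585.8, -362.4, 57.9]
tcp_rot: [[-0.887, 0.462, 0.0], [0.462, 0.887, -0.0], [-0.0, -0.0, -1.0]]
force: [-2.7, 0.7, 0.1]
opening: -0.002
```

>>> {"name": "drive_tool", "arguments": {"commands": [{"dx": -0.5, "dy": 0, "dz": 0, "twist": 0}, {"dx": -0.5, "dy": 0, "dz": 0, "twist": 0}]}}

```text
t: 23.1
tool_pos: [586.6, -362.9, 57.9]
tcp_rot: [[-0.887, 0.462, -0.0], [0.462, 0.887, -0.0], [0.0, -0.0, -1.0]]
force: [-3.9, 1.0, 0.1]
opening: -0.003
```

>>> {"name": "drive_tool", "arguments": {"commands": [{"dx": -0.5, "dy": 0, "dz": 0, "twist": 0}, {"dx": -0.5, "dy": 0, "dz": 0, "twist": 0}]}}

```text
t: 23.3
tool_pos: [587.5, -363.3, 57.9]
tcp_rot: [[-0.887, 0.462, -0.0], [0.462, 0.887, -0.0], [0.0, -0.0, -1.0]]
force: [-3.4, 0.8, -0.2]
opening: 0.001
```

>>> {"name": "drive_tool", "arguments": {"commands": [{"dx": -0.5, "dy": 0, "dz": 0, "twist": 0}, {"dx": -0.5, "dy": 0, "dz": 0, "twist": 0}]}}

```text
t: 23.5
tool_pos: [588.4, -363.8, 57.9]
tcp_rot: [[-0.887, 0.462, -0.0], [0.462, 0.887, 0.0], [0.0, -0.0, -1.0]]
force: [-2.8, 0.9, 0.4]
opening: 0.001
```

>>> {"name": "drive_tool", "arguments": {"commands": [{"dx": -0.5, "dy": 0, "dz": 0, "twist": 0}, {"dx": -0.5, "dy": 0, "dz": 0, "twist": 0}]}}

```text
t: 23.7
tool_pos: [589.1, -364.2, 57.9]
tcp_rot: [[-0.887, 0.462, -0.0], [0.462, 0.887, 0.0], [0.0, -0.0, -1.0]]
force: [-6.2, 1.7, 2.3]
opening: -0.001
```

>>> {"name": "drive_tool", "arguments": {"commands": [{"dx": -0.5, "dy": 0, "dz": 0, "twist": 0}, {"dx": -0.5, "dy": 0, "dz": 0, "twist": 0}]}}

```text
t: 23.9
tool_pos: [589.2, -364.1, 57.7]
tcp_rot: [[-0.887, 0.462, -0.002], [0.462, 0.887, 0.001], [0.003, 0.0, -1.0]]
force: [-11.5, 5.7, 5.6]
opening: -0.003
```

The force rose to about 13 N and the tool stalled at x 589.2, against a predicted 589, so the drawer is at its stop. I'll back away and check.

>>> {"name": "drive_tool", "arguments": {"commands": [{"dx": 1, "dy": 0, "dz": 0, "twist": 0}, {"dx": 5, "dy": 0, "dz": 0, "twist": 0}, {"dx": 15, "dy": 0, "dz": 0, "twist": 0}, {"dx": 30, "dy": 0, "dz": 0, "twist": 0}, {"dx": 40, "dy": 0, "dz": -20, "twist": 0}, {"dx": 40, "dy": 0, "dz": -35, "twist": 0}, {"dx": 30, "dy": 0, "dz": -35, "twist": 0}, {"dx": 0, "dy": 0, "dz": -30, "twist": 0}]}}

```text
t: 24.7
tool_pos: [446.6, -290.2, 177.6]
tcp_rot: [[-0.887, 0.462, -0.0], [0.462, 0.887, 0.0], [0.0, 0.0, -1.0]]
force: [1.3, -0.1, -0.3]
opening: 0.001
```

>>> {"name": "drive_tool", "arguments": {"commands": [{"dx": 0, "dy": 40, "dz": 0, "twist": 0}, {"dx": 0, "dy": 40, "dz": 0, "twist": 0}, {"dx": 0, "dy": 40, "dz": 0, "twist": 0}, {"dx": 0, "dy": 30, "dz": 0, "twist": 0}, {"dx": 0, "dy": 0, "dz": 0, "twist": 0}, {"dx": 0, "dy": 0, "dz": 0, "twist": 0}]}}

```text
t: 25.3
tool_pos: [519.0, -158.0, 176.0]
tcp_rot: [[-0.888, 0.46, 0.001], [0.46, 0.888, -0.0], [-0.001, 0.0, -1.0]]
force: [-0.1, -0.8, 0.1]
opening: -0.001
```

Run:
```python
from h import *
shot('top','top4');crop('top4',320,110,450,245,4.4,'top4c');shot('scene','scene4');crop('top4',90,180,460,270,2.1,'top4w')
print(bot.state()['tool_pos'],bot.state()['force'])
s=lambda u,v:(320+(u+.5)/4.4-.5,110+(v+.5)/4.4-.5)
```

```text
[ 518.35470867 -159.29224967  175.97356404] [-0.29894737 -0.20257985 -0.95973811]
```

View pics/top4c.png

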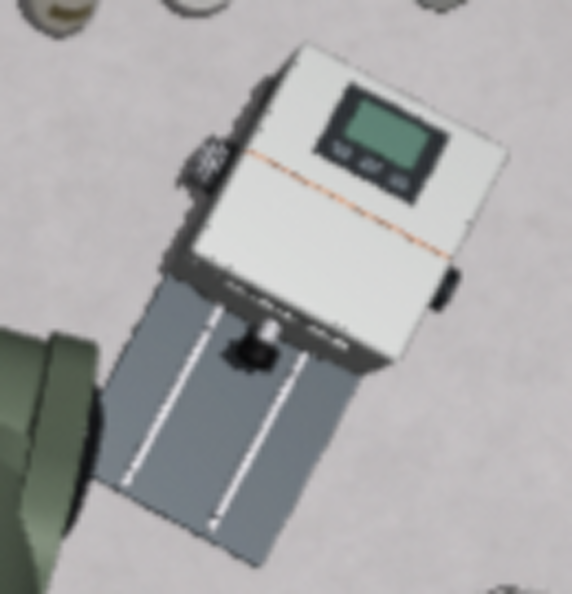

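View pics/top4w.png

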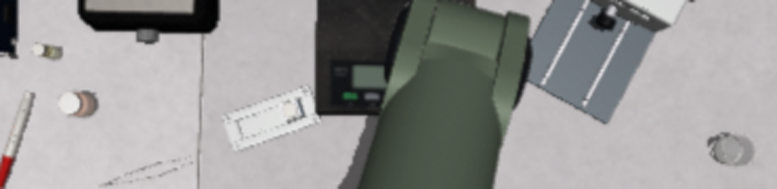

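Run:
```python
from h import *
s=lambda u,v:(320+(u+.5)/4.4-.5,110+(v+.5)/4.4-.5)
a=P('top4',*s(252,351),65);b=P('top0',*s(143,553),65);print(a,b,np.linalg.norm(a-b))
c=[P('top4',*s(*q),108) for q in((396,362),(192,255))];m=np.mean(c,0);print(m,(a-m)@np.array([.887,-.4615,0]))
crop('scene4',180,160,380,290,3.9,'scene4c')
```

```text
[ 606.64116855 -365.8095456    65.        ] [ 478.81148993 -299.33721546   65.        ] 144.07982998952252
[ 628.42051548 -383.15781043  108.        ] -27.32450494948084
```

View pics/scene4.png

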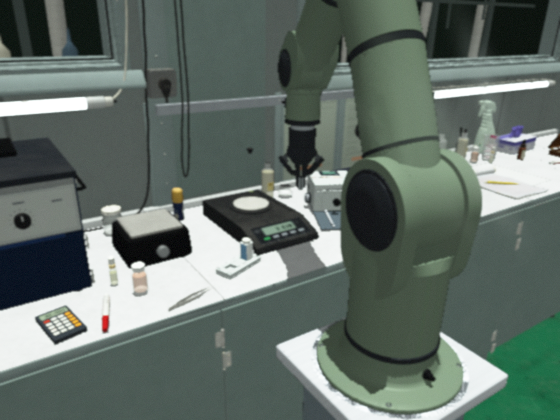

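The top view shows the drawer closed, with the knob at (250,352) close to the hood. My coarse pixel estimate puts the travel about 3 mm short of the calculated 147 mm. A closer look with the wrist camera will settle it.

>>> {"name": "drive_tool", "arguments": {"commands": [{"dx": 0, "dy": -35, "dz": 0, "twist": 0}, {"dx": 0, "dy": -40, "dz": 0, "twist": 0}, {"dx": 0, "dy": -40, "dz": 0, "twist": 0}, {"dx": 0, "dy": -35, "dz": 0, "twist": 0.1}, {"dx": 0, "dy": 0, "dz": 0, "twist": 0.14}, {"dx": 0, "dy": 0, "dz": 0, "twist": 0.14}, {"dx": 0, "dy": 0, "dz": 0, "twist": 0.14}, {"dx": 0, "dy": 0, "dz": 0, "twist": 0.14}]}}

```text
t: 26.2
tool_pos: [448.7, -292.6, 176.0]
tcp_rot: [[-0.411, 0.912, 0.0], [0.912, 0.411, -0.0], [-0.001, 0.0, -1.0]]
force: [0.0, 0.0, -0.6]
opening: -0.0
```

>>> {"name": "drive_tool", "arguments": {"commands": [{"dx": 0, "dy": 0, "dz": 0, "twist": 0.14}, {"dx": 0, "dy": 0, "dz": 0, "twist": 0.14}, {"dx": 0, "dy": 0, "dz": 0, "twist": 0.14}, {"dx": 0, "dy": 0, "dz": 0, "twist": 0.14}, {"dx": 0, "dy": 0, "dz": 0, "twist": 0.14}, {"dx": 0, "dy": 0, "dz": 0, "twist": 0.14}, {"dx": 0, "dy": 0, "dz": 0, "twist": 0.071}, {"dx": 0, "dy": 0, "dz": -10, "twist": 0}]}}

```text
t: 27.0
tool_pos: [448.4, -291.9, 185.4]
tcp_rot: [[0.464, 0.886, -0.002], [0.886, -0.464, 0.0], [-0.001, -0.002, -1.0]]
force: [-0.5, 0.8, 0.1]
opening: 0.001
```

>>> {"name": "drive_tool", "arguments": {"commands": [{"dx": -12, "dy": 34, "dz": 0, "twist": 0}, {"dx": -12, "dy": 35, "dz": 0, "twist": 0}, {"dx": -12, "dy": 35, "dz": 0, "twist": 0}, {"dx": -12, "dy": 35, "dz": 0, "twist": 0}, {"dx": -12, "dy": 35, "dz": 0, "twist": 0}, {"dx": 0, "dy": 0, "dz": 0, "twist": 0}, {"dx": 0, "dy": 0, "dz": 0, "twist": 0}, {"dx": 0, "dy": 0, "dz": 0, "twist": 0}]}}

```text
t: 27.8
tool_pos: [575.3, -425.0, 186.4]
tcp_rot: [[0.461, 0.887, -0.0], [0.887, -0.461, 0.0], [0.0, -0.0, -1.0]]
force: [0.8, -0.7, 0.4]
opening: 0.001
```

Run:
```python
from h import *
shot('wrist','w13');crop('w13',200,40,340,220,3.3,'w13c')
st=bot.state();R=st['tcp_rot'];print(st['tool_pos'],st['force'],np.degrees(np.arctan2(R[1,1],R[0,1])))
```

```text
[ 575.47211361 -424.72005118  186.44231564] [-0.53333318  0.39918108  0.04540479] -27.478278324852777
```

View pics/w13.png

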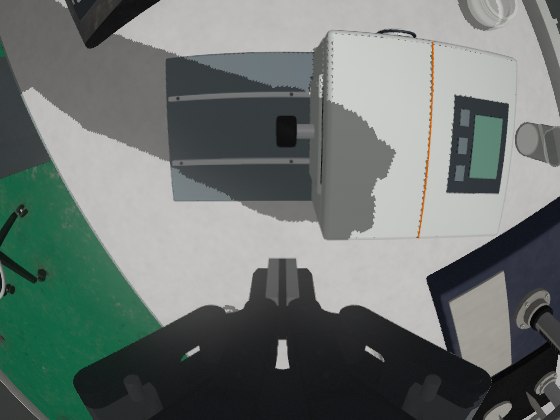

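View pics/w13c.png

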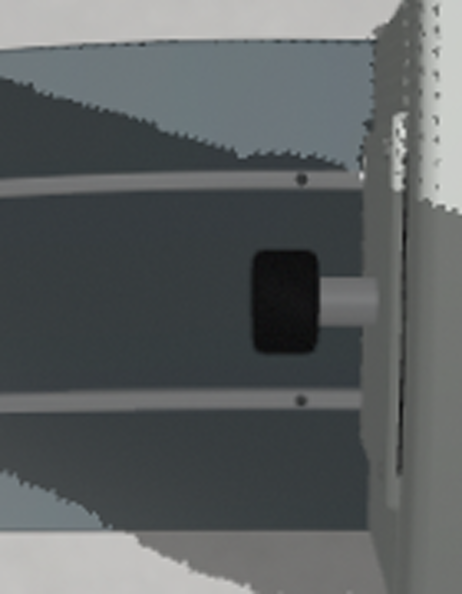

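Run:
```python
from h import *
np.set_printoptions(precision=2,suppress=True)
st=bot.state();R=st['tcp_rot'];p=st['tool_pos']
s=lambda u,v:(200+(u+.5)/3.3-.5,40+(v+.5)/3.3-.5)
T=lambda q,z:R.T@(W('w13',*q,z)-p)
print('knobend',T(s(252,302),52),T(s(252,302),65),'knob inner',T(s(319,302),65))
print('line',T((432.5,45),108),T((430.5,110),108),T((427,160),108),T((419,237),108))
print('roof front',T((327,32),108),T((322,236),108))
print('roof back',T((518,60),108))
```

```text
knobend [ 60.23  -5.75 134.46] [ 61.34  -5.5  121.46] knob inner [ 61.38  10.01 121.46]
line [128.3   99.18  78.48] [83.26 98.71 78.47] [48.72 98.79 78.46] [ -8.64 100.28  78.45]
roof front [129.61  27.13  78.48] [-6.7  26.94 78.44]
roof back [130.98 175.77  78.49]
```

The knob's end measures 32.7 mm in front of the hood (33 expected) and 104.7 mm from the beam line (105 expected). The drawer is home, so I'm handing in.

```bash
python3 -c "
from bench import bot
print(bot.hand_in())"
```

```text
the job is handed in; nothing more can be done
None
```

The amber cell is seated in the photometer's well and the drawer is fully home. I handed the job in at about 28 s of the allowed 72 s.

- **Cell:** I gripped it by its frosted sides at 40 N and carried it past the front of the balance. I pressed it into the well with its clear faces toward the lamp and detector. It stopped on the floor with about 10 N on the wrist. After release, depth put the top of the glass at 71.2 mm; fully seated is 71 mm.
- **Drawer:** I pushed it by the knob with the closed fingers. It slid at about 3 N and stopped at about 13 N.
- **Last check:** The wrist camera put the knob's end 32.7 mm in front of the hood (33 expected) and 104.7 mm from the beam line (105 expected). With the drawer closed, the cell is inside the hood and I could not see it.
- **One disagreement:** A rough estimate from the top camera first gave about 3 mm too little drawer travel; the closer wrist-camera measurement did not confirm that.
- **Left alone:** The last pictures show the blue cell still in the stand and the beaker and bottles standing. The arm finished clear of everything, with no contact force.

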